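# Prop the supply bin's lid and stand a carton inside

### The arm

A 6-joint arm with a two-finger parallel gripper is mounted at the origin on a cart in front of the work surface, level with it; the furniture and walls round the work are solid. World frame = base frame: x ahead of the robot, y to its left, z up, the work surface at z = 0. Lengths are in m, angles in rad, forces in N, time in s.
With the tool pointing down it reaches from about 0.35 to 0.775 m from the base axis. Payload 5.5 kg.
Tool frame: the origin (TCP) lies at the very end of the fingers, on their centre line; the grasp point (between the pads) lies 19 mm behind it; z points along the fingers, x is the direction in which the jaws open and shut, and the axes are right-handed (so a half turn about z gives the same grasp; the last joint's range is limited). The gripper opens to 85 mm and grips with 20 to 120 N. Pads are 22 mm wide; open, the fingers measure 114 mm over their backs; the gripper's body (76 mm by 85 mm) begins 54 mm behind the grasp point. The pads swing forward as they close: fully open they stand 13 mm farther back than shut.
Start: joints at [0.977, 0.313, 0.046, 1.304, 0, 1.431], TCP at [0.252, 0.517, 0.231] pointing down, gripper open.
Joint ranges: [-2.76, 2.76], [-0.86, 1.69], [-1.03, 1.26], [-2.2, 2.34], [-1.47, 1.5], [-3.14, 3.14]. Speed limits (rad/s): [2.57, 2.57, 3.14, 3.14, 3.14, 3.14].

### API

Orientations are given as a unit quaternion [w, x, y, z].
In Python, from workcell import env gives the robot as it stands.
- The arm moves only by the shell command python3 -m inch 'ROWS' [FORCE]. ROWS is JSON, a list of rows, each a list of 7 numbers: the turn, a rotation vector about the tool's x, y, z each as a share of 8 degrees, from -1 to 1, then the shift along the tool's x, y, z each as a share of 0.05 m, from -1 to 1, then the closure, from 0 (fully open) to 1 (shut). A call has 1 to 12 rows; each row shifts and turns the commanded pose from where the row before left it, along the tool's axes as they then stand; what a row does not reach is not made up. A row lasts 1/10 s, in which the tool goes at most 50 mm and 8.59 degrees, less where a joint would pass 70% of its speed; a pose out of reach is approached as far as the arm can. A call with a number of a shift or a turn outside -1 to 1 is refused whole. A call with a gripper value outside its range is refused whole. The fingers move at their own pace and stop on an object; FORCE is the grip in N (left out, the last holds). Time passes only in rows, so rows that do not move let the fingers close. It gives the time, the measured TCP pose, the force and the opening at its end, in the units of the state.
- env.get_state(): the state, without advancing time (a new reading comes with each control period).
- env.read_camera(name): name is "scene" or "top"; returns the picture (384x512x3 uint8, red, green, blue); there is no depth.
- env.calibration(name): a dict with "fx", "fy", "cx", "cy" (pixels), "k1" (the pictures are not rectified: a ray, as slopes to the right and down, at radius r is drawn at 1 + k1 r^2 times it, then the intrinsics apply), "rvec" (rotation vector, rad) and "tvec" (3), from world to camera coordinates, as OpenCV has them. Camera axes: x right, y down, z forward; pixel columns grow to the right and rows downward; lengths in m; the calibration is good to about 2 mm. A picture is of the moment at which its call begins. calibration takes no time and is no camera call.
- env.hand_in(): hands the job in, once; it reports no verdict.
The state is a dict: "clock": time; "joint_pos": joint angles; "qvel": joint speeds; "tau": joint torques, N m; "tcp_pos": TCP position; "orientation": TCP orientation; "wrist_force": force on the tool from outside, world axes, zero at the start; "ft_torque": the same for the moment, N m; "finger_gap": finger opening in m.
Only numpy, scipy, OpenCV 4.12 (cv2) and the standard library are available. Lean on these libraries where they do the work, as an engineer would, in place of code of your own. Each camera call takes 0.05 s, during which the arm holds its last target.

### The job

Lift the lid of the wooden supply bin until its stay drops behind the step of the rail, let the lid down onto the stay and let go, so that the stay alone holds it open. Then take the yellow and purple carton that lies on its side on the counter and stand it upright on end, either end up, on the green pad inside the bin, leaving the lid propped. Do not shift or tip the till roll in the bin or the other things on the counter.

Things in the scene. Friction and masses are not known exactly. Their poses are not given: they have to be found in the camera images.
- bin: Open wooden bin, fixed, 200 (x) x 161 (y) x 95 mm high; origin at the centre of its underside, handle side at its -x, hinge at +x. Walls and floor 6 mm. A 5 mm divider along x, up to 56 mm height, makes two lanes 72 mm wide, 188 mm long, centred at y = +38.5 and -38.5 mm. On its outer -y side, just below the rim, a 12 mm wide steel rail carries the foot of the stay.
- bin_lid (a joint): Lid angle, rad: 0 shut, grows opening upward, stop 1.40. The lid (0.35 kg, hardly any friction) falls shut when let go unless its stay holds it. The stay, a 105 mm steel bar pivoted on the lid's right side, slides its foot back along the rail by itself as the lid is lifted; beyond about 1.34 the foot drops behind a 7 mm step; lowered again, the lid rests on it at about 1.28.
- lid_hinge (a point): On the lid's hinge axis, middle of the bin's far rim, 95.5 mm above the counter, 100 mm from the bin's origin along its +x; the axis runs along the bin's y. The lid is a hollow cap, 200 mm from hinge to front edge, 161 mm wide; its lower rim is level with the hinge, its top 20 mm higher.
- lid_handle (a point): Middle of the lid's handle: a round steel bar, 10 mm diameter, straight and free for 94 mm along the bin's y, 50 mm ahead of the lid's front edge (45 mm clear gap); 250 mm from the hinge axis and 8 mm above the plane of the lid's lower rim. It moves on the lid's arc about the hinge; its frame turns with the lid.
- lane_pad: Green pad 180 x 66 x 2 mm on the floor of the free lane of the bin (either lane), fixed; origin at the centre of its underside, 6 mm above the counter, x along the lane as the bin's x. The other lane holds the till roll.
- carton: Yellow carton with a purple band, 42 (its x) x 62 (its y) x 98 mm (its z), rigid, 0.08 to 0.18 kg; it starts lying on its 62 x 98 mm face, 42 mm high, its own z axis level. Origin at the centre of one 42 x 62 mm end, z runs through to the other end.
- carton_mid (a point): Centre of the carton, 49 mm from its origin along its z; axes as the carton's.
- till_roll: White paper till roll standing on the bin's floor in the lane without the pad, 53 mm diameter, 79 mm high, loose; origin at the centre of its underside.
- stapler: Stapler with a green arm, 150 (x) x 36 (y) x 50 mm high, loose bystander; origin at the centre of its underside.
- tape_dispenser: Black tape dispenser, 33 (x) x 138 (y) x 68 mm high, loose bystander; origin at the centre of its underside.
- tall_carton: Plain yellow carton standing upright, 45 (x) x 60 (y) x 115 mm high, loose bystander, not to be handled; origin at the centre of its underside.
- pen_pot: Black pen pot with pens, 84 mm wide, 147 mm high, loose bystander; origin at the centre of its underside.
- cash_box: Blue steel cash box with a bail handle, 170 (x) x 237 (y) x 102 mm high, fixed obstacle; origin at the centre of its underside.
Mind the look-alikes: they are no part of the job. Of the things that look like the carton, the larger one is meant.

How it is judged:
On the way:
1. the lid is propped: it rests on its stay, untouched (value of joint bin_lid between 1.22 and 1.33 rad and contact force between bin_lid and the fingers below 0.05 N and contact force between bin_lid and the arm below 0.05 N), for 0.3 s.
At the end, for the whole second after the job is handed in: The lid rests propped on its stay (joint between 1.22 and 1.33 rad); the carton stands on end (within 0.1 rad, either end up) on the green pad in the bin's free lane, its centre 45 to 57 mm above the pad's underside and within the lane, released and at rest (value of joint bin_lid between 1.22 and 1.33 rad and (angle between carton's own z axis and vertical below 0.1 rad or angle between carton's own z axis and vertical above 3.04 rad) and x of carton_mid in the frame of lane_pad between -0.08 and 0.08 m and y of carton_mid in the frame of lane_pad between -0.02 and 0.02 m and z of carton_mid in the frame of lane_pad between 0.045 and 0.057 m and linear speed of carton below 0.02 m/s); the robot touches nothing.
It fails at once if a bystander (stapler, tape dispenser, tall carton, pen pot) or the till roll is shifted by more than 30 mm (distance of any of stapler, tape_dispenser, tall_carton, pen_pot, till_roll from where it was at the start of the episode above 0.03 m).
It fails at once if a standing bystander or the till roll is tipped over (angle between any of till_roll, tall_carton, pen_pot, tape_dispenser, stapler's own z axis and vertical above 0.4 rad).
It also fails if it takes over 72 s, if anything falls off the work surface, if the arm or the gripper's body presses on something with over 40 N, if the wrist force passes 120 N, or if a joint passes its speed limit or range.

## Working session

There is one attempt and no reset: what is moved stays moved. The work goes in short steps, Python scripts to look and compute and a shell command to move; the robot and the scene stay as the last step left them, time stands still between calls to the robot, and variables do not carry over. Pictures are saved under pics/ and viewed, and the job is handed in when it is done.

```bash
ls; mkdir -p pics; python3 - <<'E'
from workcell import env
import cv2,json
for n in("scene","top"):
    im=env.read_camera(n); cv2.imwrite(f"pics/{n}0.png",cv2.cvtColor(im,cv2.COLOR_RGB2BGR))
    print(env.calibration(n))
print(env.get_state())
E
```

```text
pics
{'fx': 382.0848815389498, 'fy': 382.0848815389498, 'cx': 255.4438237964583, 'cy': 187.56457195571744, 'k1': 0.0251277225443192, 'rvec': array([ 2.13131839, -0.49659009,  0.2799572 ]), 'tvec': array([-0.45820083,  0.2966297 ,  0.90771599])}
{'fx': 453.69750309073163, 'fy': 453.69750309073163, 'cx': 260.36252098446306, 'cy': 195.4345069291242, 'k1': 0.05733247828292198, 'rvec': array([ 2.13608277, -2.10328891,  0.21439338]), 'tvec': array([0.13563159, 0.60115745, 1.56004888])}
{'clock': 0.1, 'joint_pos': array([9.77384859e-01, 3.13963742e-01, 4.51117734e-02, 1.30360339e+00,
       6.88064516e-06, 1.43123249e+00]), 'qvel': array([ 0.00146505, -0.00367398,  0.00369906,  0.00102067, -0.00020823,
        0.00027032]), 'tau': array([ 2.61488596e-03, -4.81724524e+01,  2.99244297e+01,  1.27030021e-02,
       -1.35779887e-04, -7.13948793e-06]), 'tcp_pos': array([0.25183118, 0.51642259, 0.23048402]), 'orientation': array([ 3.34275603e-04,  8.48064240e-01,  5.29892778e-01, -7.59189421e-04]), 'wrist_force': array([ 0.15342086,  0.69653487, -0.38408274]), 'ft_torque': array([ 0.01759015, -0.02643889,  0.00231643]), 'finger_gap': 0.08542962901114307}
```

View pics/scene0.png

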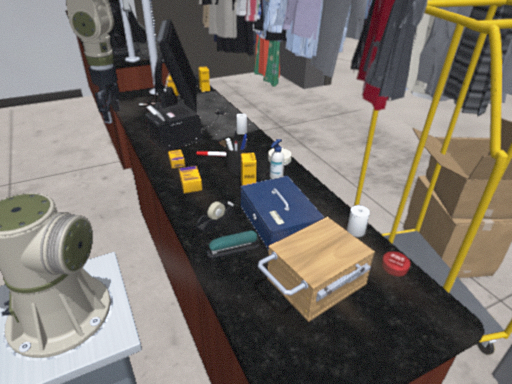

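View pics/top0.png

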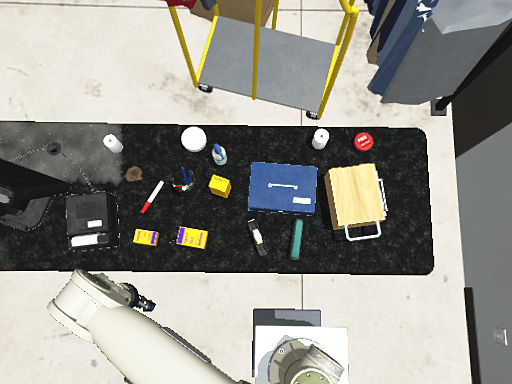

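```bash
cat > h.py <<'E'
import numpy as np,cv2
from workcell import env
from scipy.spatial.transform import Rotation as R
def cal(n):
    c=env.calibration(n); K=np.array([[c['fx'],0,c['cx']],[0,c['fy'],c['cy']],[0,0,1.]])
    return K,np.array([c['k1'],0,0,0,0.]),np.array(c['rvec']),np.array(c['tvec'])
def ray(n,uv):
    K,d,r,t=cal(n); p=cv2.undistortPoints(np.array(uv,float).reshape(-1,1,2),K,d).reshape(-1,2)
    Rm=cv2.Rodrigues(r)[0]; D=np.c_[p,np.ones(len(p))]@Rm; return -Rm.T@t,D
def plane(n,uv,z):
    o,D=ray(n,uv); return o+D*((z-o[2])/D[:,2])[:,None]
def proj(n,P):
    K,d,r,t=cal(n); return cv2.projectPoints(np.array(P,float).reshape(-1,1,3),r,t,K,d)[0].reshape(-1,2)
def tri(a,b):
    o1,d1=ray("scene",[a]);o2,d2=ray("top",[b]);d1=d1[0]/np.linalg.norm(d1[0]);d2=d2[0]/np.linalg.norm(d2[0])
    s=np.linalg.lstsq(np.c_[d1,-d2],o2-o1,rcond=None)[0]; p,q=o1+s[0]*d1,o2+s[1]*d2
    return (p+q)/2,np.linalg.norm(p-q)
def snap(n,name):
    im=cv2.cvtColor(env.read_camera(n),cv2.COLOR_RGB2BGR); cv2.imwrite(f"pics/{name}.png",im); return im
def crop(im,x0,y0,x1,y1,s,name):
    cv2.imwrite(f"pics/{name}.png",cv2.resize(im[y0:y1,x0:x1],None,fx=s,fy=s,interpolation=cv2.INTER_CUBIC))
E
python3 - <<'E'
from h import *
t=cv2.imread("pics/top0.png");s=cv2.imread("pics/scene0.png")
crop(t,310,150,400,250,6,"t_bin");crop(s,195,140,385,320,4,"s_bin")
crop(t,120,215,220,260,7,"t_car")
crop(s,160,140,265,200,7,"s_car")
E
```

```text
(no output)
```

View pics/t_bin.png

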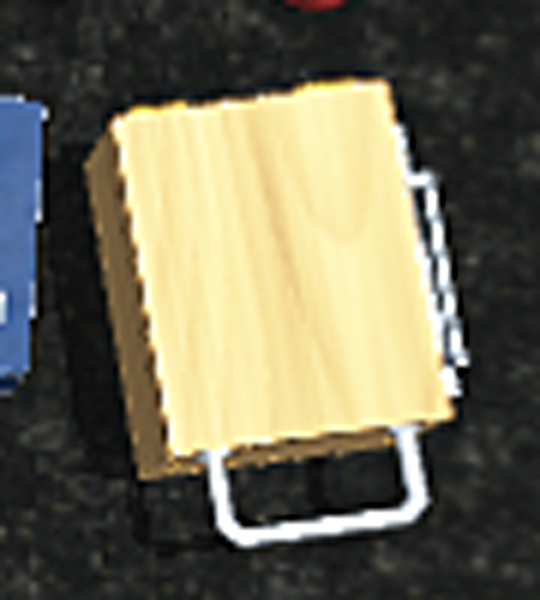

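View pics/s_bin.png

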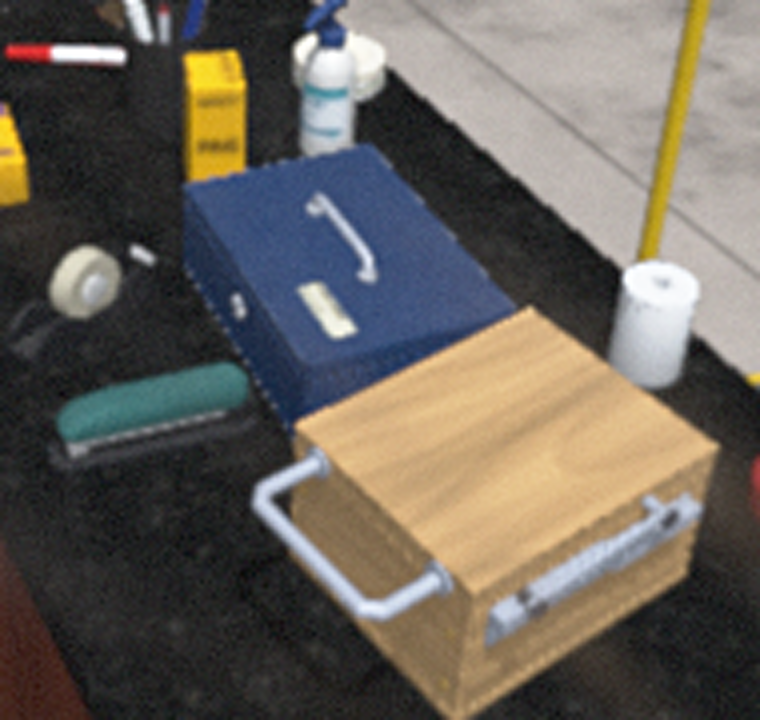

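View pics/t_car.png

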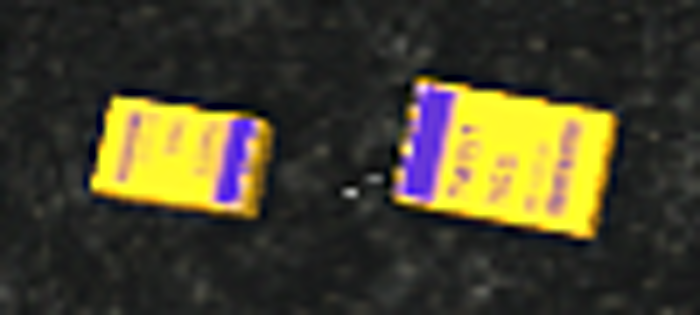

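View pics/s_car.png

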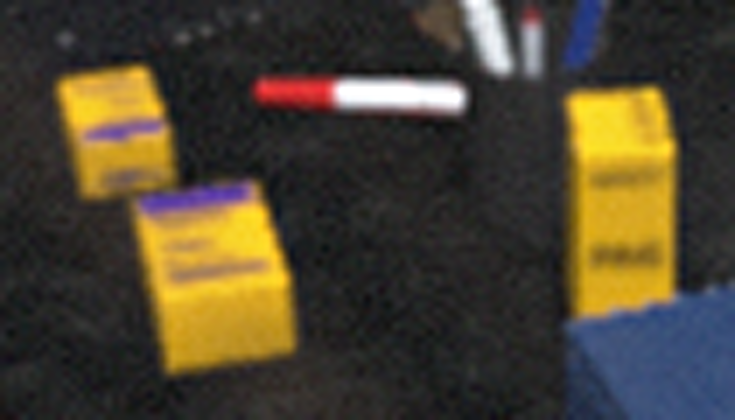

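```bash
python3 - <<'E'
from h import *
np.set_printoptions(precision=4,suppress=True)
T=lambda P:np.array(P)/7+[120,215]-0.5+0.5/7
c=plane("top",T([(415,78),(617,112),(595,240),(395,203)]),.042);print("carton",c,c.mean(0),np.linalg.norm(np.diff(c,axis=0),axis=1))
v=(c[1]+c[2]-c[0]-c[3]);print("ax deg",np.degrees(np.arctan2(v[1],v[0])))
c=plane("top",T([(112,95),(270,122),(255,217),(92,190)]),.03);print("small",c.mean(0),np.linalg.norm(np.diff(c,axis=0),axis=1))
B=lambda P:np.array(P)/6+[310,150]-0.5+0.5/6
l=plane("top",B([(118,118),(388,82),(455,412),(170,455)]),.1155);print("lid",l,l.mean(0),np.linalg.norm(np.diff(l,axis=0),axis=1))
v=(l[0]+l[1]-l[2]-l[3]);print("x deg",np.degrees(np.arctan2(v[1],v[0])));v=(l[0]+l[3]-l[2]-l[1]);print("y deg",np.degrees(np.arctan2(v[1],v[0])))
h=plane("top",B([(240,535),(415,507)]),.1035);print("handle",h,h.mean(0))
S=lambda P:np.array(P)/4+[195,140]-0.5+0.5/4
l=plane("scene",S([(533,308),(717,445),(470,590),(296,428)]),.1155);print("lid",l,l.mean(0),np.linalg.norm(np.diff(l,axis=0),axis=1))
v=(l[0]+l[1]-l[2]-l[3]);print("x deg",np.degrees(np.arctan2(v[1],v[0])));v=(l[0]+l[3]-l[2]-l[1]);print("y deg",np.degrees(np.arctan2(v[1],v[0])))
h=plane("scene",S([(265,500),(370,608)]),.1035);print("handle",h,h.mean(0))
S=lambda P:np.array(P)/7+[160,140]-0.5+0.5/7
c=plane("scene",S([(133,195),(262,180),(295,268),(158,288)]),.042);print("carton sc",c,c.mean(0))
E
```

```text
carton [[0.4882 0.4324 0.042 ]
 [0.4724 0.3296 0.042 ]
 [0.4077 0.3381 0.042 ]
 [0.4249 0.4392 0.042 ]] [0.4483 0.3848 0.042 ] [0.104  0.0652 0.1025]
ax deg -99.196122722834
small [0.4484 0.5498 0.03  ] [0.0816 0.0484 0.0835]
lid [[ 0.6845 -0.0932  0.1155]
 [ 0.7084 -0.2498  0.1155]
 [ 0.5155 -0.281   0.1155]
 [ 0.4882 -0.1196  0.1155]] [ 0.5991 -0.1859  0.1155] [0.1584 0.1954 0.1636]
x deg 8.417425122813425
y deg 99.15035820465081
handle [[ 0.4449 -0.1604  0.1035]
 [ 0.4625 -0.2596  0.1035]] [ 0.4537 -0.21    0.1035]
lid [[ 0.6866 -0.0877  0.1155]
 [ 0.7097 -0.2448  0.1155]
 [ 0.5117 -0.2738  0.1155]
 [ 0.4864 -0.1209  0.1155]] [ 0.5986 -0.1818  0.1155] [0.1588 0.2001 0.155 ]
x deg 8.885546831945852
y deg 98.88240995076809
handle [[ 0.4473 -0.1557  0.1035]
 [ 0.4621 -0.2522  0.1035]] [ 0.4547 -0.204   0.1035]
carton sc [[0.4282 0.4479 0.042 ]
 [0.4927 0.4339 0.042 ]
 [0.4793 0.3479 0.042 ]
 [0.4132 0.3596 0.042 ]] [0.4533 0.3973 0.042 ]
```

The scene has three yellow cartons, by top-view pixel:
- **(146,237):** flat with a purple band, about 48x82 mm. This is a look-alike.
- **(192,238):** flat with a purple band, about 64x102 mm. This is the larger one and fits the description.
- **(220,186):** plain yellow and standing upright. This is the tall bystander.

The enlarged crop `t_car` confirms (192,238) as the target. The bin centre is about (0.599,-0.184) with a yaw of about 9°, and both views agree. The handle is near (0.452,-0.207,0.1035). I'll start by turning the tool and flying over to the handle.

```bash
python3 -m inch '[[0,0,1,0,0,0,0.5],[0,0,1,0,0,0,0.5],[0,0,1,0,0,0,0.5],[0,0,1,0,0,0,0.5],[0,0,1,0,0,0,0.5],[0,0,1,0,0,0,0.5],[0,0,0.88,0,0,0,0.5]]'; cat > plan.py <<'E'
import sys
from h import *
np.set_printoptions(precision=4,suppress=True)
# target: pos, tool x dir and tool z dir -> remaining turn (units of 8deg) in tool axes, shift (units 50mm) in axes before/after turn
def st():
    s=env.get_state();q=s['orientation'];return s['tcp_pos'],R.from_quat([q[1],q[2],q[3],q[0]]),s
def go(pos,xd=None,zd=None):
    p,r,s=st()
    if xd is None: rt=r
    else:
        z=np.array(zd,float);z/=np.linalg.norm(z);x=np.array(xd,float);x-=z*(x@z);x/=np.linalg.norm(x)
        rt=R.from_matrix(np.c_[x,np.cross(z,x),z])
    d=np.array(pos)-p
    print("t",s['clock'],"tcp",p,"gap",s['finger_gap'],"F",s['wrist_force'],"j",s['joint_pos'])
    print("turn",np.degrees((r.inv()*rt).as_rotvec())/8,"shift now",r.inv().apply(d)/.05,"after",rt.inv().apply(d)/.05)
E
python3 -c "
from plan import *
import math
a=math.radians(9);go([.452,-.207,.2],[math.cos(a),math.sin(a),0],[0,0,-1])"
```

```text
clock: 0.8
tcp_pos: [0.2519, 0.5166, 0.2308]
orientation: [0.0, 0.997, 0.075, -0.0]
wrist_force: [-0.7, 0.2, -1.0]
finger_gap: 0.0425
t 0.8 tcp [0.2519 0.5166 0.2308] gap 0.042507218246569584 F [-0.6658  0.2138 -0.9701] j [0.9774 0.3137 0.0454 1.3036 0.     2.3972]
turn [ 0.0056  0.0052 -0.0437] shift now [ 1.7803 14.9081  0.6255] after [ 1.6888 14.9192  0.615 ]
```

```bash
python3 -m inch '[[0,0,0,0.1,0.8,0,0.5],[0,0,0,0.1,0.8,0,0.5],[0,0,0,0.1,0.8,0,0.5],[0,0,0,0.1,0.8,0,0.5],[0,0,0,0.1,0.8,0,0.5],[0,0,0,0.1,0.8,0,0.5],[0,0,0,0.1,0.8,0,0.5],[0,0,0,0.1,0.8,0,0.5],[0,0,0,0.1,0.8,0,0.5],[0,0,0,0.1,0.8,0,0.5]]';python3 -m inch '[[0,0,0,0.1,0.8,0,0.5],[0,0,0,0.1,0.8,0,0.5],[0,0,0,0.1,0.8,0,0.5],[0,0,0,0.1,0.8,0,0.5],[0,0,0,0.1,0.8,0,0.5],[0,0,0,0.1,0.8,0,0.5],[0,0,0,0.1,0.8,0,0.5],[0,0,0,0.1,0.8,0,0.5],[0,0,0,0,0.4,0.2,0.5],[0,0,0,0,0,0,0.5]]'
python3 -c "
from plan import *
import math
a=math.radians(9);go([.452,-.207,.2],[math.cos(a),math.sin(a),0],[0,0,-1])
t=snap('top','t1');s=snap('scene','s1');crop(t,310,150,400,250,6,'t1c');crop(s,195,140,385,320,4,'s1c')"
```

```text
clock: 1.8
tcp_pos: [0.3636, 0.1279, 0.2311]
orientation: [-0.0, 0.997, 0.078, -0.0]
wrist_force: [0.1, 0.8, 0.1]
finger_gap: 0.0429
clock: 2.8
tcp_pos: [0.4559, -0.2023, 0.2194]
orientation: [-0.001, 0.997, 0.076, -0.001]
wrist_force: [-0.7, 0.5, 0.0]
finger_gap: 0.0426
t 2.8 tcp [ 0.4559 -0.2023  0.2194] gap 0.0425755648266374 F [-0.7212  0.4894  0.0054] j [-0.5786  0.172  -0.1674  1.2337 -0.0003  0.8394]
turn [-0.0095  0.0138 -0.0304] shift now [-0.0913  0.0805  0.3889] after [-0.0923  0.0796  0.3888]
```

View pics/s1c.png

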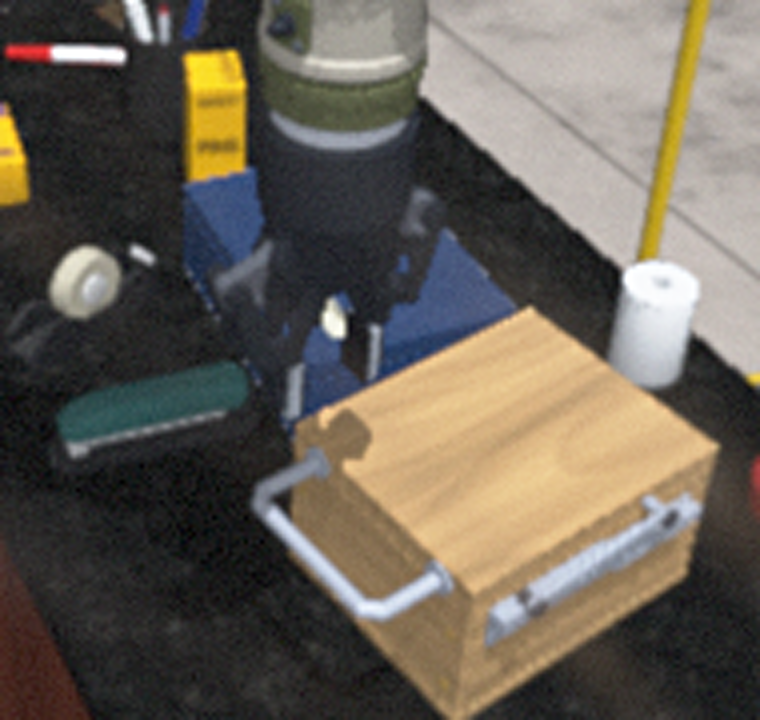

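View pics/t1.png

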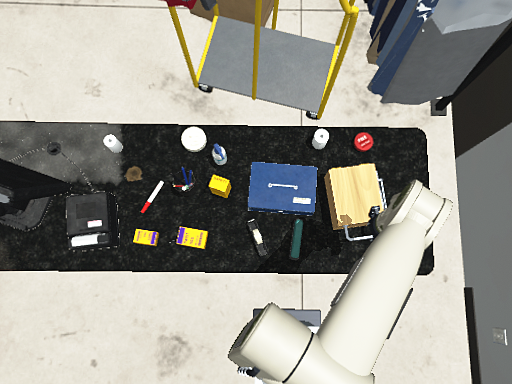

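```bash
python3 -c "
from plan import *
p,r,s=st()
X=r.as_matrix()
q=lambda P:(proj('scene',P)-[195,140])*4
print(q([p,p+X[:,0]*.021,p-X[:,0]*.021, p+X[:,2]*-.006]))
print('handle',q([[.452,-.207,.1035],[.4552,-.2265,.1035],[.4455,-.16,.1035]]))
"
```

```text
[[320.5607 391.4252]
 [351.5113 376.3706]
 [288.819  406.8709]
 [321.0812 382.8888]]
handle [[312.4206 555.6978]
 [334.3125 577.8808]
 [264.1413 504.277 ]]
```

```bash
python3 -m inch '[[0,0,0,-0.09,0.06,0,0.5],[0,0,0,0,0,0.6,0.5],[0,0,0,0,0,0.6,0.5],[0,0,0,0,0,0.6,0.5],[0,0,0,0,0,0.5,0.5],[0,0,0,0,0,0.42,0.5],[0,0,0,0,0,0,0.5]]'
python3 -c "
from plan import *
go([.452,-.207,.083])
s=snap('scene','s2');crop(s,195,140,385,320,4,'s2c')"
```

```text
clock: 3.6
tcp_pos: [0.4501, -0.2015, 0.0833]
orientation: [-0.002, 0.997, 0.079, -0.002]
wrist_force: [-0.1, 0.8, -0.1]
finger_gap: 0.0427
t 3.6 tcp [ 0.4501 -0.2015  0.0833] gap 0.04269611299909979 F [-0.0678  0.798  -0.1316] j [-0.5839  0.2596 -0.4094  0.9068  0.0001  0.829 ]
turn [0. 0. 0.] shift now [0.0203 0.1149 0.0047] after [0.0203 0.1149 0.0047]
```

View pics/s2c.png

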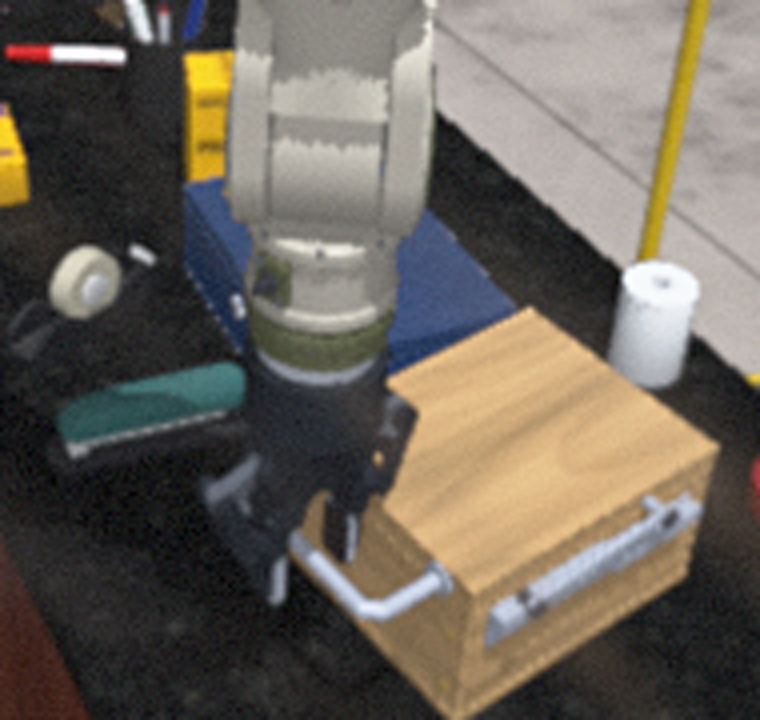

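The bar runs between the fingers at crop pixels (300,545) to (350,600), so I can close on it with 30 N.

```bash
python3 -m inch '[[0,0,0,0,0,0,0.7],[0,0,0,0,0,0,0.8],[0,0,0,0,0,0,1],[0,0,0,0,0,0,1],[0,0,0,0,0,0,1],[0,0,0,0,0,0,1]]' 30
python3 -c "
from plan import *
go([.452,-.207,.083])
p,r,s=st()
h=np.array([.698,-.168,.0955]);u=np.array([np.cos(np.radians(9)),np.sin(np.radians(9)),0]);g=p+r.apply([0,0,-.019]);print('grasp',g,'rel hinge',(g-h)@u,g[2]-h[2])
"
```

```text
clock: 4.25
tcp_pos: [0.4511, -0.2045, 0.0868]
orientation: [0.001, 0.997, 0.078, -0.001]
wrist_force: [-7.2, -0.4, 7.6]
finger_gap: 0.0086
t 4.25 tcp [ 0.4511 -0.2045  0.0868] gap 0.008579954993428457 F [-7.1955 -0.3668  7.5709] j [-0.5862  0.2564 -0.4039  0.9106 -0.0028  0.8291]
turn [0. 0. 0.] shift now [0.01   0.0514 0.0756] after [0.01   0.0514 0.0756]
grasp [ 0.4511 -0.2045  0.1058] rel hinge -0.24951994094644112 0.010275645556215934
```

```bash
python3 -c "
import numpy as np
p=.032+np.arange(0,1.46,.06)
for a,b in zip(p,p[1:]):print('[0,0,0,%.2f,0,%.2f,1]'%(5*(np.cos(a)-np.cos(b)),-5*(np.sin(b)-np.sin(a))),end=',')
"
```

```text
[0,0,0,0.02,0,-0.30,1],[0,0,0,0.04,0,-0.30,1],[0,0,0,0.05,0,-0.30,1],[0,0,0,0.07,0,-0.29,1],[0,0,0,0.09,0,-0.29,1],[0,0,0,0.11,0,-0.28,1],[0,0,0,0.12,0,-0.27,1],[0,0,0,0.14,0,-0.27,1],[0,0,0,0.15,0,-0.26,1],[0,0,0,0.17,0,-0.25,1],[0,0,0,0.18,0,-0.24,1],[0,0,0,0.20,0,-0.23,1],[0,0,0,0.21,0,-0.21,1],[0,0,0,0.22,0,-0.20,1],[0,0,0,0.24,0,-0.19,1],[0,0,0,0.25,0,-0.17,1],[0,0,0,0.26,0,-0.16,1],[0,0,0,0.26,0,-0.14,1],[0,0,0,0.27,0,-0.12,1],[0,0,0,0.28,0,-0.11,1],[0,0,0,0.29,0,-0.09,1],[0,0,0,0.29,0,-0.07,1],[0,0,0,0.29,0,-0.06,1],[0,0,0,0.30,0,-0.04,1],
```

```bash
python3 -m inch '[[0,0,0,0.02,0,-0.3,1],[0,0,0,0.04,0,-0.3,1],[0,0,0,0.05,0,-0.3,1],[0,0,0,0.07,0,-0.29,1],[0,0,0,0.09,0,-0.29,1],[0,0,0,0.11,0,-0.28,1]]' 30
python3 -c "
from plan import *
go([.452,-.207,.083])
p,r,s=st()
h=np.array([.698,-.168,.0955]);u=np.array([np.cos(np.radians(9)),np.sin(np.radians(9)),0]);g=p+r.apply([0,0,-.019]);d=[(g-h)@u,g[2]-h[2]];print('rel hinge',d,np.hypot(*d),np.arctan2(d[1],-d[0]))
"
```

```text
clock: 4.85
tcp_pos: [0.469, -0.2017, 0.1743]
orientation: [0.001, 0.997, 0.077, -0.002]
wrist_force: [-6.2, -4.6, -0.5]
finger_gap: 0.0086
t 4.85 tcp [ 0.469  -0.2017  0.1743] gap 0.008603514987559015 F [-6.1567 -4.6272 -0.5024] j [-0.561   0.2164 -0.2248  1.1316 -0.0042  0.8548]
turn [0. 0. 0.] shift now [-0.3445  0.0488  1.8279] after [-0.3445  0.0488  1.8279]
rel hinge [np.float64(-0.23136778655545995), np.float64(0.0978162942378189)] 0.25119530265112927 0.3999837309709148
```

```bash
cat > lid.py <<'E'
from plan import *
go([.452,-.207,.083])
p,r,s=st()
h=np.array([.698,-.168,.0955]);u=np.array([np.cos(np.radians(9)),np.sin(np.radians(9)),0]);g=p+r.apply([0,0,-.019]);d=[(g-h)@u,g[2]-h[2]];print('rel hinge',d,np.hypot(*d),np.arctan2(d[1],-d[0])-.032)
E
python3 -m inch '[[0,0,0,0.12,0,-0.27,1],[0,0,0,0.14,0,-0.27,1],[0,0,0,0.15,0,-0.26,1],[0,0,0,0.17,0,-0.25,1],[0,0,0,0.18,0,-0.24,1],[0,0,0,0.20,0,-0.23,1],[0,0,0,0.21,0,-0.21,1],[0,0,0,0.22,0,-0.20,1]]' 30
python3 lid.py
```

```text
clock: 5.65
tcp_pos: [0.5373, -0.1912, 0.2725]
orientation: [0.002, 0.997, 0.077, -0.002]
wrist_force: [-9.9, -4.2, 7.3]
finger_gap: 0.0087
t 5.65 tcp [ 0.5373 -0.1912  0.2725] gap 0.008688036604834363 F [-9.9048 -4.1688  7.2811] j [-0.48    0.2983  0.1256  1.399  -0.0049  0.936 ]
turn [0. 0. 0.] shift now [-1.7211  0.0359  3.7968] after [-1.7211  0.0359  3.7968]
rel hinge [np.float64(-0.16224496259343557), np.float64(0.19601401086307388)] 0.25445023156125157 0.8473792527321203
```

```bash
python3 -m inch '[[0,0,0,0.2,0,-0.2,1],[0,0,0,0.23,0,-0.18,1],[0,0,0,0.24,0,-0.17,1],[0,0,0,0.26,0,-0.15,1],[0,0,0,0.27,0,-0.13,1],[0,0,0,0.28,0,-0.11,1]]' 30
python3 lid.py
```

```text
clock: 6.25
tcp_pos: [0.6127, -0.1796, 0.3191]
orientation: [0.002, 0.997, 0.078, 0.0]
wrist_force: [-2.3, -3.7, 3.4]
finger_gap: 0.009
t 6.25 tcp [ 0.6127 -0.1796  0.3191] gap 0.00897614456933115 F [-2.3003 -3.7411  3.3622] j [-0.4096  0.4455  0.453   1.576  -0.0024  1.0058]
turn [0. 0. 0.] shift now [-3.2625  0.0295  4.7193] after [-3.2625  0.0295  4.7193]
rel hinge [np.float64(-0.08610373221349242), np.float64(0.24256110293381652)] 0.2573902510926984 1.197694115518267
```

```bash
python3 -m inch '[[0,0,0,0.28,0,-0.08,1],[0,0,0,0.29,0,-0.06,1],[0,0,0,0.28,0,-0.04,1],[0,0,0,0,0,0,1]]' 30
python3 lid.py; python3 -c "
from h import *
s=snap('scene','s3');crop(s,195,40,385,320,3,'s3c');t=snap('top','t3');crop(t,290,130,420,260,4,'t3c')"
```

```text
clock: 6.65
tcp_pos: [0.6565, -0.1728, 0.3298]
orientation: [0.002, 0.997, 0.078, 0.003]
wrist_force: [-2.5, -1.6, 9.7]
finger_gap: 0.0088
t 6.65 tcp [ 0.6565 -0.1728  0.3298] gap 0.008766594705439964 F [-2.5132 -1.6471  9.6666] j [-0.3749  0.5439  0.6375  1.6568 -0.0014  1.0395]
turn [0. 0. 0.] shift now [-4.1744  0.0137  4.9128] after [-4.1744  0.0137  4.9128]
rel hinge [np.float64(-0.041899415122748966), np.float64(0.2533456505721148)] 0.25678703170416634 1.3748955316588691
```

View pics/s3c.png

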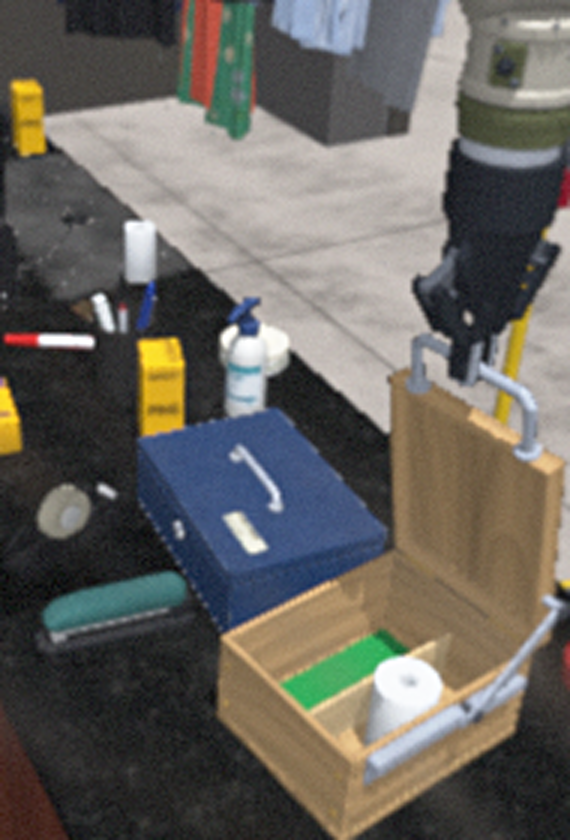

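View pics/t3c.png

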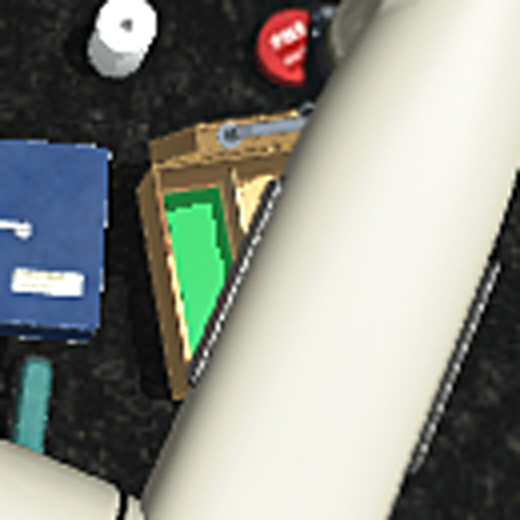

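```bash
python3 -m inch '[[0,0,0,0.06,0,0,1],[0,0,0,0,0,0,1],[0,0,0,-0.12,0,0.02,1],[0,0,0,-0.12,0,0.02,1],[0,0,0,-0.12,0,0.03,1],[0,0,0,0,0,0,1]]' 30; python3 lid.py; python3 -m inch '[[0,0,0,-0.08,0,0.02,1],[0,0,0,-0.08,0,0.02,1],[0,0,0,0,0,0,1]]' 30; python3 lid.py
```

```text
clock: 7.35
tcp_pos: [0.6398, -0.1754, 0.3263]
orientation: [0.002, 0.997, 0.078, 0.003]
wrist_force: [-1.1, -2.0, 9.9]
finger_gap: 0.0086
t 7.35 tcp [ 0.6398 -0.1754  0.3263] gap 0.008580318505396279 F [-1.134  -2.0047  9.8556] j [-0.3878  0.5037  0.5629  1.6235 -0.0014  1.0276]
turn [0. 0. 0.] shift now [-3.8314  0.0215  4.8484] after [-3.8314  0.0215  4.8484]
rel hinge [np.float64(-0.058753461952283474), np.float64(0.24983111787945025)] 0.25664675480565535 1.307820697950913
clock: 7.65
tcp_pos: [0.6328, -0.1765, 0.3243]
orientation: [0.002, 0.997, 0.078, 0.003]
wrist_force: [-0.2, -1.5, 8.7]
finger_gap: 0.0086
t 7.65 tcp [ 0.6328 -0.1765  0.3243] gap 0.00858946729630262 F [-0.2443 -1.5389  8.6739] j [-0.3938  0.4854  0.5286  1.6062 -0.0005  1.0213]
turn [0. 0. 0.] shift now [-3.6972  0.0214  4.8034] after [-3.6972  0.0214  4.8034]
rel hinge [np.float64(-0.06585755873389144), np.float64(0.2478301270575827)] 0.2564312576886163 1.2790623672770445
```

```bash
python3 -m inch '[[0,0,0,-0.08,0,0.02,1],[0,0,0,0,0,0,1]]' 30; python3 lid.py; python3 -c "
from h import *
s=snap('scene','s4');crop(s,285,200,395,320,6,'s4c')"
```

```text
clock: 7.85
tcp_pos: [0.6305, -0.1768, 0.3237]
orientation: [0.002, 0.997, 0.078, 0.005]
wrist_force: [4.5, -0.2, 9.3]
finger_gap: 0.0088
t 7.85 tcp [ 0.6305 -0.1768  0.3237] gap 0.008783986047348452 F [ 4.5451 -0.1676  9.2986] j [-0.3964  0.4765  0.5129  1.5961  0.0013  1.0181]
turn [0. 0. 0.] shift now [-3.6699  0.019   4.7776] after [-3.6699  0.019   4.7776]
rel hinge [np.float64(-0.0681867991549975), np.float64(0.2472129121843685)] 0.2564442698320246 1.2696659220534894
```

View pics/s4c.png

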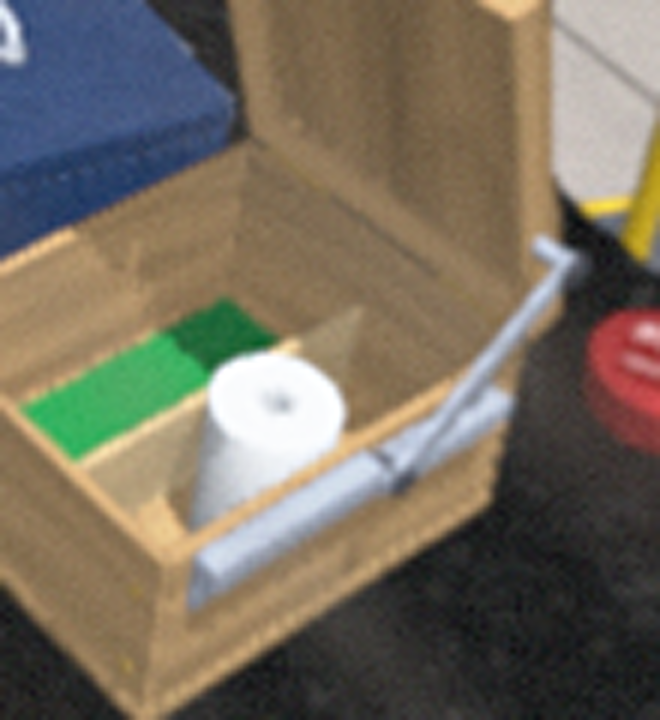

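```bash
python3 -m inch '[[0,0,0,0.05,0,0,1],[0,0,0,0,0,0,0.7],[0,0,0,0,0,0,0.6],[0,0,0,0,0,0,0.5],[0,0,0,0,0,0,0.5]]' ; python3 lid.py; python3 -m inch '[[0,0,0,0,0,-0.4,0.5],[0,0,0,0,0,-0.5,0.5],[0,0,0,0,0,-0.5,0.5],[0,0,0,0,0,0,0.5]]'; python3 -c "
from h import *
s=snap('scene','s5');crop(s,195,40,385,320,3,'s5c');t=snap('top','t5');crop(t,290,130,420,260,4,'t5c')"
```

```text
clock: 8.4
tcp_pos: [0.6303, -0.1756, 0.3189]
orientation: [-0.0, 0.997, 0.078, -0.0]
wrist_force: [-0.9, -0.8, 0.0]
finger_gap: 0.0427
t 8.4 tcp [ 0.6303 -0.1756  0.3189] gap 0.04265732270617267 F [-0.9168 -0.8181  0.0403] j [-0.3943  0.4861  0.5163  1.602   0.0001  1.0201]
turn [0. 0. 0.] shift now [-3.6171  0.0672  4.7207] after [-3.6171  0.0672  4.7207]
rel hinge [np.float64(-0.06801905066048299), np.float64(0.24239422549988096)] 0.2517569300107556 1.2652189740949789
clock: 8.8
tcp_pos: [0.6311, -0.1759, 0.3927]
orientation: [0.001, 0.997, 0.078, 0.002]
wrist_force: [-0.3, -0.3, -0.8]
finger_gap: 0.0425
```

View pics/s5c.png

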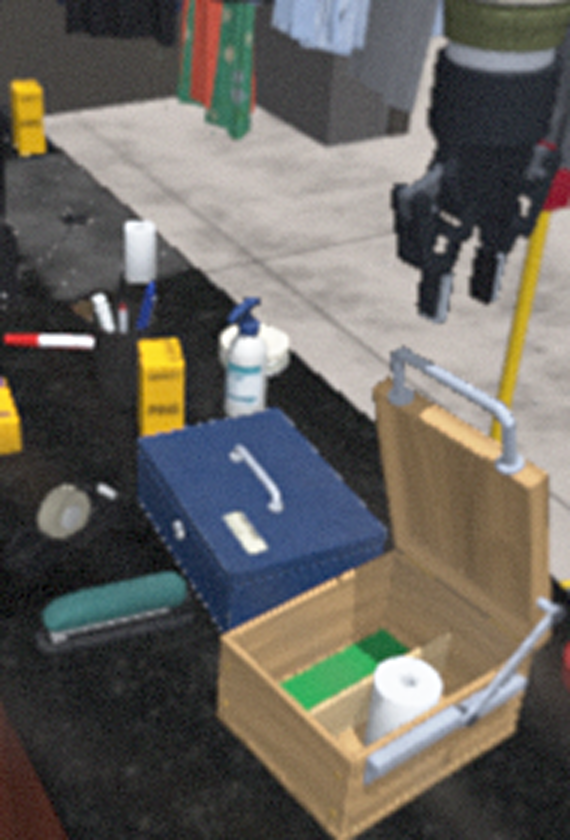

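The lid stays open on its stay with the gripper clear of it. The green pad is in the +y lane and the till roll is in the other. Next I'll measure the carton more precisely, using the first pictures since it has not been touched.

```bash
python3 - <<'E'
from plan import *
for n,f,roi in (("top","pics/top0.png",(170,222,218,256)),("scene","pics/scene0.png",(174,162,206,198))):
    im=cv2.imread(f);x0,y0,x1,y1=roi
    big=cv2.resize(im[y0:y1,x0:x1],None,fx=8,fy=8,interpolation=cv2.INTER_CUBIC);hsv=cv2.cvtColor(big,cv2.COLOR_BGR2HSV)
    m=((hsv[...,1]>110)&(hsv[...,2]>90)).astype(np.uint8)*255
    c=max(cv2.findContours(m,cv2.RETR_EXTERNAL,cv2.CHAIN_APPROX_NONE)[0],key=cv2.contourArea)
    toi=lambda P:(np.array(P,float).reshape(-1,2)+.5)/8-.5+[x0,y0]
    if n=="top":
        b=cv2.boxPoints(cv2.minAreaRect(c)); P=plane(n,toi(b),.042);print(P,P.mean(0),np.linalg.norm(np.diff(P,axis=0),axis=1)); 
        e=P[1]-P[0];print(np.degrees(np.arctan2(e[1],e[0])))
    else:
        h=cv2.approxPolyDP(c,8,True);print(toi(h))
    cv2.drawContours(big,[c],-1,(0,0,255),1);cv2.imwrite(f"pics/seg_{n}.png",big)
# reprojection check for candidates
for c in ([.4483,.3848],[.451,.391],[.4533,.3973]):
    a=np.radians(-99.2);u=np.array([np.cos(a),np.sin(a)]);v=np.array([-u[1],u[0]])
    for z in(0.042,):
        Q=[np.r_[np.array(c)+i*.049*u+j*.031*v,z] for i,j in((-1,-1),(1,-1),(1,1),(-1,1))]
        print(c,"top",proj("top",Q).round(1).tolist(),"scene",proj("scene",Q).round(1).tolist())
E
```

```text
[[0.4243 0.4415 0.042 ]
 [0.4906 0.4329 0.042 ]
 [0.4728 0.3278 0.042 ]
 [0.4067 0.3373 0.042 ]] [0.4486 0.3849 0.042 ] [0.0669 0.1066 0.0668]
-7.403543251367894
[[196.0625 165.4375]
 [195.4375 168.1875]
 [181.1875 170.8125]
 [178.0625 168.3125]
 [183.6875 192.9375]
 [201.8125 189.1875]
 [201.3125 179.0625]]
[0.4483, 0.3848] top [[176.3, 243.4], [203.7, 248.2], [207.2, 230.9], [180.0, 226.1]] scene [[178.7, 168.9], [182.9, 183.7], [201.1, 180.8], [196.0, 166.4]]
[0.451, 0.391] top [[174.6, 242.6], [201.9, 247.4], [205.5, 230.1], [178.3, 225.4]] scene [[178.9, 167.9], [183.1, 182.5], [201.2, 179.7], [196.1, 165.4]]
[0.4533, 0.3973] top [[172.8, 241.9], [200.2, 246.8], [203.7, 229.5], [176.6, 224.7]] scene [[179.0, 166.9], [183.1, 181.4], [201.2, 178.6], [196.1, 164.5]]
```

View pics/seg_scene.png

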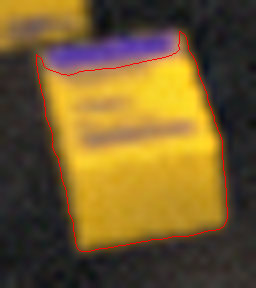

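View pics/seg_top.png

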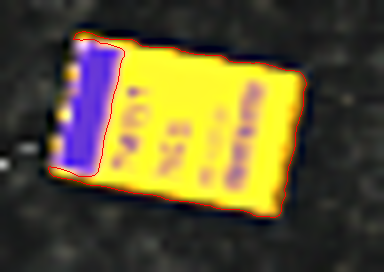

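```bash
python3 - <<'E'
from plan import *
def sol(j1,xd,zd):
    z=np.array(zd,float);z/=np.linalg.norm(z);x=np.array(xd,float);x-=z*(x@z);x/=np.linalg.norm(x)
    Rt=np.c_[x,np.cross(z,x),z]
    A=R.from_euler('z',j1).as_matrix().T@Rt
    a=A[:,2];j5=np.arcsin(a[1]);P=np.arctan2(-a[2],a[0])
    B=R.from_euler('y',P-np.pi/2).as_matrix()@np.array([[0,1,0],[1,0,0],[0,0,-1.]])
    C=B.T@A # = Ry(j5)Rz(j6)
    # z of C=(sin,0,cos)
    j5=np.arctan2(C[0,2],C[2,2]);D=R.from_euler('y',-j5).as_matrix()@C
    return np.degrees([P,j5,np.arctan2(D[1,0],D[0,0])]).round(1)
v=np.radians(-9.)
for s in(1,-1):
  xd=s*np.array([np.cos(v),np.sin(v),0]);u=np.array([np.sin(-v),np.cos(v),0])
  for b in range(45,-50,-15):
    b=np.radians(b);print(s,sol(np.radians(36),xd,np.sin(b)*u+np.cos(b)*np.array([0,0,-1])))
# near-end bottom corners, scene
print(plane("scene",[[183.7,193],[201.8,189.2]],0.0),plane("scene",[[182.9,182.2],[201.3,179.2]],.042))
E
```

```text
1 [ 54.7  30.  144.7]
1 [ 67.8  20.7 139.1]
1 [ 79.3  10.5 136. ]
1 [ 90.   0. 135.]
1 [100.7 -10.5 136. ]
1 [112.2 -20.7 139.1]
1 [125.3 -30.  144.7]
-1 [ 54.7  30.  -35.3]
-1 [ 67.8  20.7 -40.9]
-1 [ 79.3  10.5 -44. ]
-1 [ 90.   0. -45.]
-1 [100.7 -10.5 -44. ]
-1 [112.2 -20.7 -40.9]
-1 [125.3 -30.  -35.3]
[[0.4104 0.3464 0.    ]
 [0.4743 0.3413 0.    ]] [[0.4127 0.3498 0.042 ]
 [0.4751 0.3406 0.042 ]]
```

```bash
python3 -m inch '[[0,0,0.8,0,0,0,0.3],[0,0,0.8,-0.3,0,0,0],[0,0,0.65,-0.6,0,0,0],[0,0,0,-0.7,0,0,0],[0,0,0,-0.8,0,0,0],[0,0,0,-0.8,-0.2,0,0],[0,0,0,-0.8,-0.4,0,0],[0,0,0,-0.6,-0.8,0.1,0],[0,0,0,-0.3,-0.8,0.2,0],[0,0,0,0,-0.8,0.2,0],[0,0,0,0,-0.8,0.2,0],[0,0,0,0,-0.8,0.2,0]]' 
python3 -m inch '[[0,0,0,0,-0.8,0.2,0],[0,0,0,0,-0.8,0.3,0],[0,0,0,0,-0.8,0.3,0],[0,0,0,0,-0.8,0.3,0],[0,0,0,0,0,0,0]]'
cat > pk.py <<'E'
from plan import *
b=np.radians(45);xd=[np.cos(np.radians(9)),-np.sin(np.radians(9)),0];u=np.array([np.sin(np.radians(9)),np.cos(np.radians(9)),0])
a=np.sin(b)*u+np.cos(b)*np.array([0,0,-1.])
tgt=np.array([.4486,.3795,.0104])
if __name__=="__main__":
    print("pre");go(tgt-.1*a,xd,a);print("tgt");go(tgt,xd,a)
E
python3 pk.py
```

```text
clock: 10.1
tcp_pos: [0.4233, 0.0855, 0.3427]
orientation: [0.0, 0.997, -0.079, -0.001]
wrist_force: [1.2, -0.3, -0.2]
finger_gap: 0.0854
clock: 10.6
tcp_pos: [0.4478, 0.2452, 0.2849]
orientation: [0.001, 0.997, -0.076, -0.003]
wrist_force: [-1.0, -0.7, -0.3]
finger_gap: 0.0855
pre
t 10.6 tcp [0.4478 0.2452 0.2849] gap 0.08552828911306101 F [-0.9811 -0.712  -0.3276] j [0.3429 0.182  0.0046 1.3992 0.0012 2.0665]
turn [5.6374 0.0509 0.013 ] shift now [-0.3753 -1.2501  4.0757] after [-0.404   2.0041  3.7597]
tgt
t 10.6 tcp [0.4478 0.2452 0.2849] gap 0.08552828911306101 F [-0.9811 -0.712  -0.3276] j [0.3429 0.182  0.0046 1.3992 0.0012 2.0665]
turn [5.6374 0.0509 0.013 ] shift now [-0.3612 -2.6668  5.4874] after [-0.404   2.0041  5.7597]
```

Turn first, at height, then check before going down.

```bash
python3 -m inch '[[1,0,0,0,0,0,0],[1,0,0,0,0,0,0],[1,0,0,0,0,0,0],[1,0,0,0,0,0,0],[1,0,0,0,0,0,0],[0.64,0,0,0,0,0,0],[0,0,0,0,0,0,0]]'; python3 pk.py
```

```text
clock: 11.3
tcp_pos: [0.4479, 0.2401, 0.2864]
orientation: [-0.382, 0.92, -0.076, 0.028]
wrist_force: [0.5, -0.7, -0.9]
finger_gap: 0.0855
pre
t 11.3 tcp [0.4479 0.2401 0.2864] gap 0.08547632423611834 F [ 0.4965 -0.7478 -0.9091] j [-0.1211  0.0108 -0.4008  1.1238  0.7864  1.6291]
turn [-0.0114  0.0034 -0.0566] shift now [-0.4053  1.9646  3.8493] after [-0.4226  1.9552  3.8522]
tgt
t 11.3 tcp [0.4479 0.2401 0.2864] gap 0.08547632423611834 F [ 0.4965 -0.7478 -0.9091] j [-0.1211  0.0108 -0.4008  1.1238  0.7864  1.6291]
turn [-0.0114  0.0034 -0.0566] shift now [-0.4043  1.9678  5.8493] after [-0.4226  1.9552  5.8522]
```

```bash
python3 -c "
from plan import *
print(plane('top',[[247,220],[260,258],[270,255],[255,218],[248,235]],.03))"; python3 -m inch '[[0,0,0,-0.2,0.5,0.5,0],[0,0,0,-0.2,0.5,0.6,0],[0,0,0,0,0.5,0.7,0],[0,0,0,0,0.47,0.7,0],[0,0,0,0,0,0.7,0],[0,0,0,0,0,0.65,0],[0,0,0,0,0,0,0]]'; python3 pk.py
```

```text
[[0.514  0.1915 0.03  ]
 [0.3794 0.1428 0.03  ]
 [0.3905 0.1075 0.03  ]
 [0.5217 0.1629 0.03  ]
 [0.4601 0.1868 0.03  ]]
clock: 12.0
tcp_pos: [0.4379, 0.3129, 0.0809]
orientation: [-0.381, 0.921, -0.072, 0.028]
wrist_force: [-0.8, -0.7, -0.3]
finger_gap: 0.0852
pre
t 12.0 tcp [0.4379 0.3129 0.0809] gap 0.08516963513375612 F [-0.8366 -0.7085 -0.3112] j [ 0.0569  0.2109 -0.7695  0.3866  0.7632  1.8659]
turn [ 0.0059  0.0276 -0.0055] shift now [ 0.0021  0.0437 -0.0486] after [ 0.0022  0.0437 -0.0486]
tgt
t 12.0 tcp [0.4379 0.3129 0.0809] gap 0.08516963513375612 F [-0.8366 -0.7085 -0.3112] j [ 0.0569  0.2109 -0.7695  0.3866  0.7632  1.8659]
turn [ 0.0059  0.0276 -0.0055] shift now [0.0098 0.0421 1.9514] after [0.0022 0.0437 1.9514]
```

```bash
python3 -m inch '[[0,0,0,0,0.04,0.4,0],[0,0,0,0,0,0.4,0],[0,0,0,0,0,0.4,0],[0,0,0,0,0,0.4,0],[0,0,0,0,0,0.2,0],[0,0,0,0,0,0,0]]'; python3 -c "
from h import *
s=snap('scene','s6');crop(s,130,130,265,230,5,'s6c')
t=snap('top','t6');crop(t,150,190,290,270,5,'t6c')"; python3 pk.py
```

```text
clock: 12.6
tcp_pos: [0.4498, 0.3734, 0.0184]
orientation: [-0.382, 0.921, -0.072, 0.03]
wrist_force: [-0.1, 0.1, 0.5]
finger_gap: 0.0855
pre
t 12.7 tcp [0.4503 0.3729 0.0193] gap 0.08548135747491226 F [-0.6734  0.1688  0.252 ] j [ 0.1929  0.3592 -0.8069  0.0726  0.7275  2.0482]
turn [-0.0106 -0.0051  0.0017] shift now [-0.0539  0.0342 -1.7857] after [-0.0552  0.0369 -1.7856]
tgt
t 12.7 tcp [0.4503 0.3729 0.0193] gap 0.08548135747491226 F [-0.6734  0.1688  0.252 ] j [ 0.1929  0.3592 -0.8069  0.0726  0.7275  2.0482]
turn [-0.0106 -0.0051  0.0017] shift now [-0.0553  0.0372  0.2143] after [-0.0552  0.0369  0.2144]
```

View pics/s6c.png

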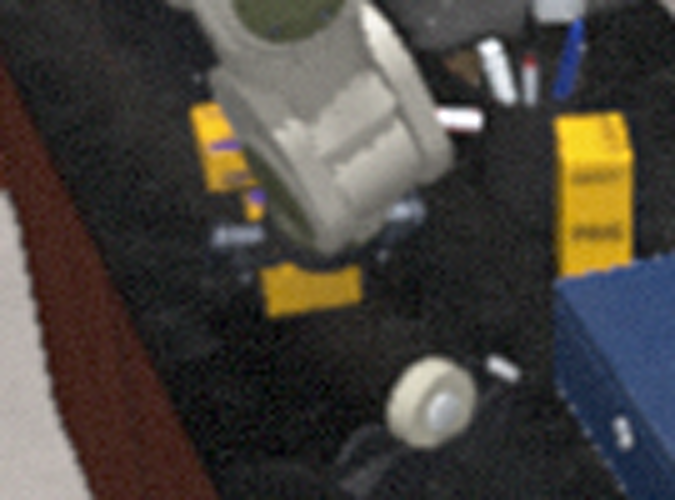

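View pics/t6c.png

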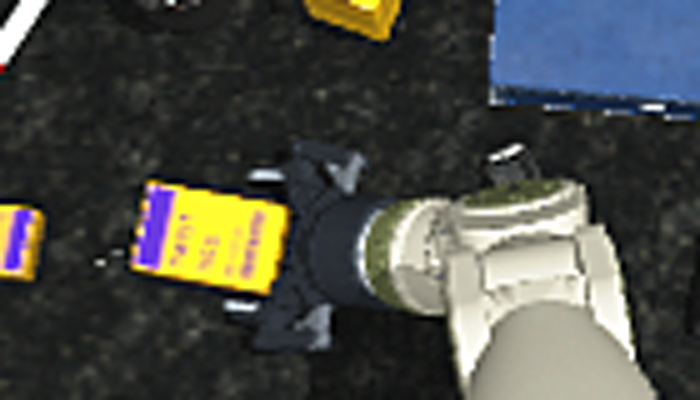

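```bash
python3 -m inch '[[0,0,0,-0.03,0.03,0.12,0],[0,0,0,0,0,0,0.2],[0,0,0,0,0,0,0.4],[0,0,0,0,0,0,0.6],[0,0,0,0,0,0,0.6],[0,0,0,0,0,0,0.6]]' 45; python3 pk.py
```

```text
clock: 13.3
tcp_pos: [0.4493, 0.3761, 0.0138]
orientation: [-0.383, 0.921, -0.073, 0.03]
wrist_force: [-0.8, -2.4, 4.6]
finger_gap: 0.0611
pre
t 13.3 tcp [0.4493 0.3761 0.0138] gap 0.06107064351641034 F [-0.7556 -2.4032  4.5748] j [ 0.2002  0.371  -0.8135  0.0473  0.7258  2.0588]
turn [-0.0173 -0.0066 -0.0042] shift now [-0.023  -0.0028 -1.9064] after [-0.0247  0.0018 -1.9064]
tgt
t 13.3 tcp [0.4493 0.3761 0.0138] gap 0.06107064351641034 F [-0.7556 -2.4032  4.5748] j [ 0.2002  0.371  -0.8135  0.0473  0.7258  2.0588]
turn [-0.0173 -0.0066 -0.0042] shift now [-0.0248  0.002   0.0935] after [-0.0247  0.0018  0.0936]
```

```bash
python3 -m inch '[[0,0,0,0,-0.3,-0.3,0.6],[0,0,0,0,-0.4,-0.4,0.6],[0,0,0,0,-0.5,-0.5,0.6],[0,0,0,0,-0.5,-0.5,0.6],[0,0,0,0,0,0,0.6]]' ; python3 -m inch '[[-0.6,0,0,0,0,0,0.6],[-0.6,0,0,0,0,0,0.6],[-0.6,0,0,0,0,0,0.6],[-0.6,0,0,0,0,0,0.6],[-0.6,0,0,0,0,0,0.6],[-0.6,0,0,0,0,0,0.6],[0,0,0,0,0,0,0.6]]'; python3 -c "
from h import *
s=snap('scene','s7');crop(s,130,110,265,230,5,'s7c')"; python3 pk.py
```

```text
clock: 13.8
tcp_pos: [0.4522, 0.3768, 0.139]
orientation: [-0.384, 0.92, -0.071, 0.034]
wrist_force: [1.3, -0.4, -1.0]
finger_gap: 0.0613
clock: 14.5
tcp_pos: [0.4494, 0.3776, 0.1334]
orientation: [-0.141, 0.987, -0.077, 0.011]
wrist_force: [0.7, 0.7, -1.2]
finger_gap: 0.0613
pre
t 14.55 tcp [0.4489 0.377  0.1328] gap 0.061405498205495755 F [ 0.4965 -0.3102 -1.6228] j [ 0.4395  0.2402 -0.3384  0.8296  0.2358  2.1856]
turn [3.5793 0.009  0.0052] shift now [-0.0139  1.601   0.6067] after [-0.0129  1.6959 -0.2347]
tgt
t 14.55 tcp [0.4489 0.377  0.1328] gap 0.061405498205495755 F [ 0.4965 -0.3102 -1.6228] j [ 0.4395  0.2402 -0.3384  0.8296  0.2358  2.1856]
turn [3.5793 0.009  0.0052] shift now [-0.0111  0.6425  2.3621] after [-0.0129  1.6959  1.7653]
```

View pics/s7c.png

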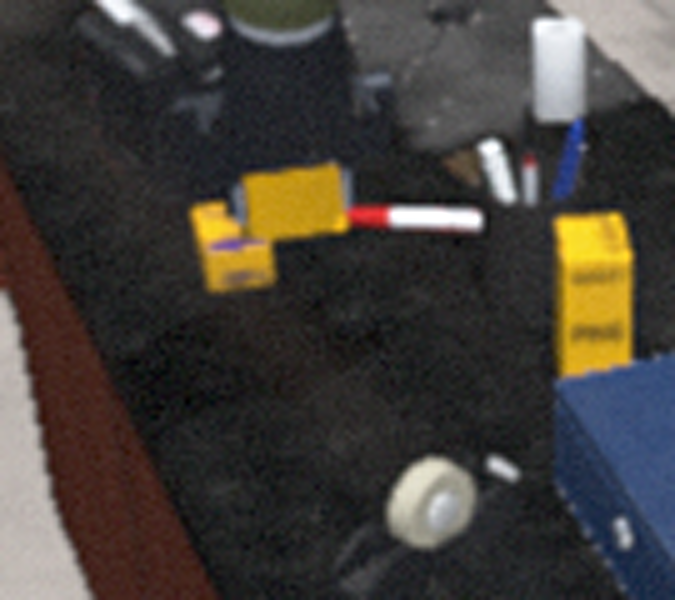

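```bash
python3 -m inch '[[-0.7,0,0,0,0,0,0.6],[-0.7,0,0,0,0,0,0.6],[-0.7,0,0,0,0,0,0.6],[-0.7,0,0,0,0,0,0.6],[-0.7,0,0,0,0,0,0.6],[-0.7,0,0,0,0,0,0.6],[-0.7,0,0,0,0,0,0.6],[-0.7,0,0,0,0,0,0.6],[-0.7,0,0,0,0,0,0.6],[-0.7,0,0,0,0,0,0.6],[-0.65,0,0,0,0,0,0.6],[0,0,0,0,0,0,0.6]]'; python3 -c "
from h import *
s=snap('scene','s8');crop(s,130,110,265,230,5,'s8c')
t=snap('top','t8');crop(t,130,180,270,270,5,'t8c')"; python3 pk.py
```

```text
clock: 15.75
tcp_pos: [0.4477, 0.3755, 0.1261]
orientation: [0.384, 0.92, -0.072, -0.034]
wrist_force: [-0.9, -0.6, -3.4]
finger_gap: 0.0615
pre
t 15.85 tcp [0.449  0.3755 0.1309] gap 0.06154931639581801 F [ 0.4786 -0.8268 -0.1983] j [ 0.7746  0.9909  0.7003  1.9562 -0.4316  2.6571]
turn [11.2352  0.0208 -0.0154] shift now [-0.0144  0.2443  1.6499] after [-0.0196  1.6503 -0.2409]
tgt
t 15.85 tcp [0.449  0.3755 0.1309] gap 0.06154931639581801 F [ 0.4786 -0.8268 -0.1983] j [ 0.7746  0.9909  0.7003  1.9562 -0.4316  2.6571]
turn [11.2352  0.0208 -0.0154] shift now [-0.0135 -1.7557  1.654 ] after [-0.0196  1.6503  1.7591]
```

View pics/s8c.png

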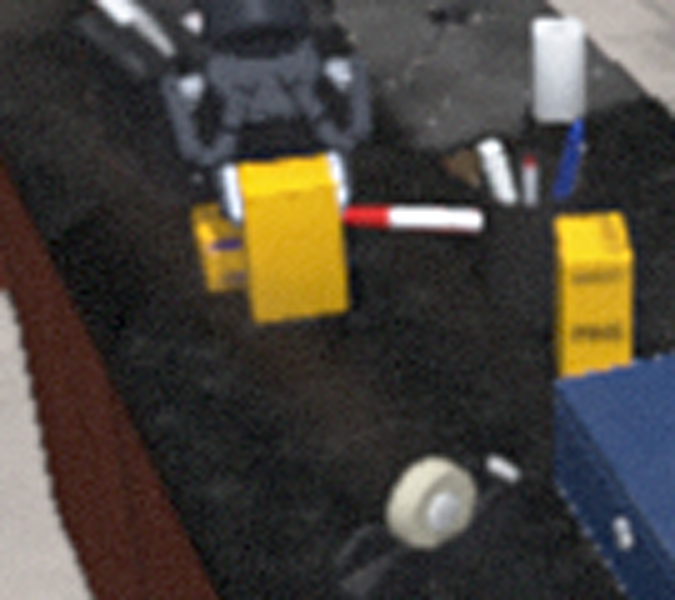

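View pics/t8c.png

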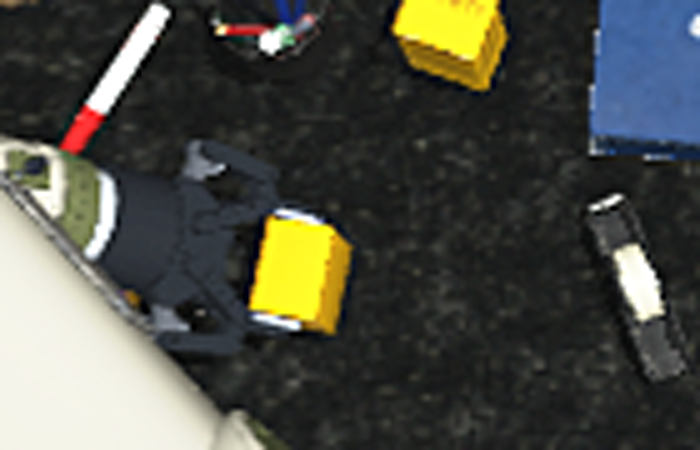

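```bash
python3 -m inch '[[0,0,0,0,-0.25,0.25,0.6],[0,0,0,0,-0.25,0.25,0.6],[0,0,0,0,-0.2,0.2,0.6],[0,0,0,0,-0.1,0.1,0.6],[0,0,0,0,0,0,0.6]]'; python3 pk.py|head -2;  python3 -m inch '[[0,0,0,0,-0.05,0.05,0.6],[0,0,0,0,0,0,0.6]]';python3 -m inch '[[0,0,0,0,-0.05,0.05,0.6],[0,0,0,0,0,0,0.6]]'
```

```text
clock: 16.35
tcp_pos: [0.4491, 0.3755, 0.0774]
orientation: [0.38, 0.922, -0.073, -0.03]
wrist_force: [1.4, -0.9, -0.7]
finger_gap: 0.0613
pre
t 16.35 tcp [0.4491 0.3755 0.0774] gap 0.061281241546080834 F [ 1.4137 -0.8529 -0.6964] j [ 0.775   1.0193  0.6279  1.8537 -0.4328  2.6582]
clock: 16.55
tcp_pos: [0.4493, 0.3762, 0.074]
orientation: [0.38, 0.922, -0.073, -0.03]
wrist_force: [-0.1, 0.2, -1.2]
finger_gap: 0.0615
clock: 16.75
tcp_pos: [0.4491, 0.3762, 0.0698]
orientation: [0.38, 0.921, -0.073, -0.03]
wrist_force: [-0.7, -0.7, -1.8]
finger_gap: 0.0614
```

```bash
python3 -m inch '[[0,0,0,0,-0.04,0.04,0.6],[0,0,0,0,0,0,0.6]]';  python3 -m inch '[[0,0,0,0,-0.04,0.04,0.6],[0,0,0,0,0,0,0.6]]';python3 -m inch '[[0,0,0,0,-0.04,0.04,0.6],[0,0,0,0,0,0,0.6]]'
```

```text
clock: 16.95
tcp_pos: [0.449, 0.3761, 0.0668]
orientation: [0.381, 0.921, -0.073, -0.03]
wrist_force: [0.4, 0.4, -1.6]
finger_gap: 0.0615
clock: 17.15
tcp_pos: [0.449, 0.3761, 0.064]
orientation: [0.381, 0.921, -0.073, -0.03]
wrist_force: [-0.8, 0.1, -0.8]
finger_gap: 0.0618
clock: 17.35
tcp_pos: [0.4491, 0.3761, 0.0632]
orientation: [0.381, 0.921, -0.073, -0.03]
wrist_force: [-2.0, 0.9, 5.9]
finger_gap: 0.0614
```

```bash
python3 -m inch '[[0,0,0,0,0.01,-0.01,0.5],[0,0,0,0,0,0,0.3],[0,0,0,0,0,0,0.1],[0,0,0,0,0,0,0],[0,0,0,0,0,0,0],[0,0,0,0,0,-0.3,0],[0,0,0,0,0,-0.6,0],[0,0,0,0,0,-0.8,0],[0,0,0,0,0,-0.8,0],[0,0,0,0,0,-0.5,0],[0,0,0,0,0,0,0]]';  python3 -c "
from h import *
s=snap('scene','s9');crop(s,130,110,265,230,5,'s9c')
t=snap('top','t9');crop(t,130,180,270,270,5,'t9c')"; python3 pk.py|head -2
```

```text
clock: 18.45
tcp_pos: [0.4327, 0.442, 0.1748]
orientation: [0.389, 0.918, -0.071, -0.03]
wrist_force: [0.0, -0.2, 1.6]
finger_gap: 0.0852
pre
t 18.55 tcp [0.4339 0.4411 0.1751] gap 0.08530299855380558 F [0.4386 0.3951 0.4122] j [ 0.8507  1.2148  1.2648  2.338  -0.3939  2.7284]
```

View pics/s9c.png

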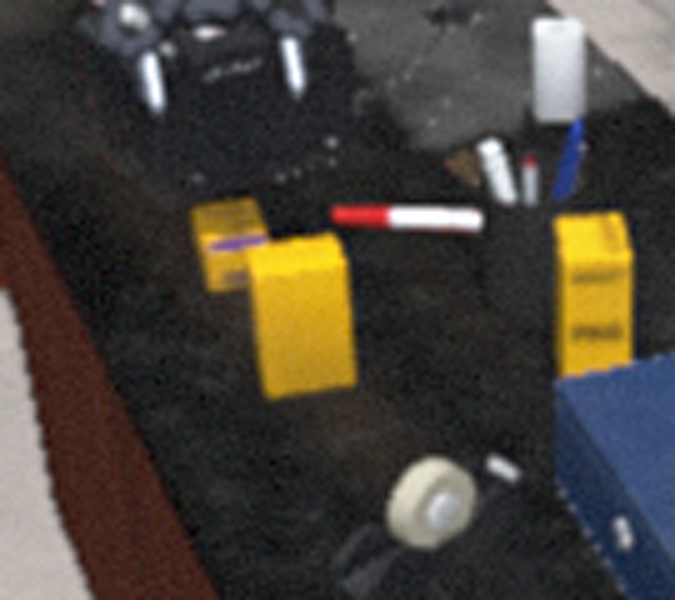

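View pics/t9c.png

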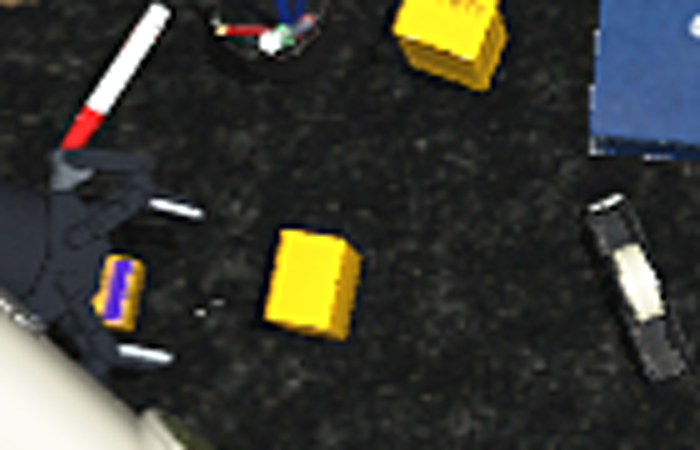

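```bash
python3 -m inch '[[0.8,0,0,0,-0.2,0,0],[0.9,0,0,0,-0.2,0,0],[0.9,0,0,0,-0.2,0,0],[0.9,0,0,0,0,0,0],[0.9,0,0,0,0,0,0],[0.9,0,0,0,0,0,0],[0.3,0,0,0,0,0,0],[0,0,0,0,0,0,0]]'; python3 - <<'E'
from plan import *
im=cv2.imread("pics/t9.png");x0,y0,x1,y1=178,220,206,252
big=cv2.resize(im[y0:y1,x0:x1],None,fx=8,fy=8,interpolation=cv2.INTER_CUBIC);hsv=cv2.cvtColor(big,cv2.COLOR_BGR2HSV)
m=((hsv[...,1]>110)&(hsv[...,2]>235)).astype(np.uint8)*255
m=cv2.morphologyEx(m,cv2.MORPH_OPEN,np.ones((9,9)))
c=max(cv2.findContours(m,cv2.RETR_EXTERNAL,cv2.CHAIN_APPROX_NONE)[0],key=cv2.contourArea)
b=cv2.boxPoints(cv2.minAreaRect(c));P=plane("top",(b+.5)/8-.5+[x0,y0],.098);print(P,P.mean(0),np.linalg.norm(np.diff(P,axis=0),axis=1))
cv2.drawContours(big,[c],-1,(0,0,255),1);cv2.imwrite("pics/seg9.png",big)
S=np.array([(250,250),(340,235),(352,262),(258,272)])/5+[130,110]-.4
P=plane("scene",S,.098);print(P,P.mean(0))
S=np.array([(268,398),(357,385)])/5+[130,110]-.4
print(plane("scene",S,0))
a=np.radians(9)
go([.45,.383,.18],[np.cos(a),-np.sin(a),0],[0,0,-1])
E
```

```text
clock: 19.35
tcp_pos: [0.4386, 0.461, 0.1588]
orientation: [0.021, 0.997, -0.081, -0.001]
wrist_force: [0.1, -0.1, -0.4]
finger_gap: 0.0855
[[0.4219 0.4068 0.098 ]
 [0.4838 0.3973 0.098 ]
 [0.4755 0.3539 0.098 ]
 [0.4137 0.3638 0.098 ]] [0.4487 0.3804 0.098 ] [0.0626 0.0442 0.0626]
[[0.4244 0.4055 0.098 ]
 [0.4867 0.3988 0.098 ]
 [0.4818 0.3608 0.098 ]
 [0.4204 0.3752 0.098 ]] [0.4533 0.3851 0.098 ]
[[ 0.4159  0.3691  0.    ]
 [ 0.4773  0.3576 -0.    ]]
t 19.35 tcp [0.4386 0.461  0.1588] gap 0.08548927132704692 F [ 0.1183 -0.0928 -0.3977] j [ 0.6977  0.4868  0.1268  1.2405 -0.0284  2.4302]
turn [ 0.2939 -0.0145 -0.0301] shift now [ 0.4759  1.5201 -0.3602] after [ 0.4688  1.506  -0.4233]
```

View pics/seg9.png

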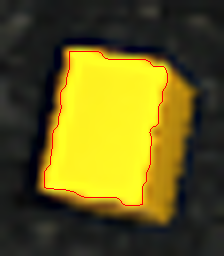

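```bash
python3 -m inch '[[0.29,0,0,0,0,0,0],[0,0,0,0.2,0.5,-0.2,0],[0,0,0,0.2,0.5,-0.2,0],[0,0,0,0.07,0.5,0,0],[0,0,0,0,0,0,0]]'; python3 - <<'E'
from plan import *
a=np.radians(8.8)
go([.45,.382,.055],[np.cos(a),-np.sin(a),0],[0,0,-1])
E
```

```text
clock: 19.85
tcp_pos: [0.4503, 0.3834, 0.1774]
orientation: [0.002, 0.997, -0.08, 0.0]
wrist_force: [0.4, 1.6, -0.2]
finger_gap: 0.086
t 19.85 tcp [0.4503 0.3834 0.1774] gap 0.08597368077498053 F [ 0.351   1.5866 -0.1537] j [ 0.5713  0.367  -0.01    1.1964 -0.0034  2.3033]
turn [ 0.0303 -0.0024 -0.054 ] shift now [-0.0027  0.0181  2.4486] after [-0.0021  0.0285  2.4485]
```

```bash
python3 -m inch '[[0.03,0,-0.04,0,0.02,0.5,0],[0,0,0,0,0,0.5,0],[0,0,0,0,0,0.5,0],[0,0,0,0,0,0.5,0],[0,0,0,0,0,0.43,0],[0,0,0,0,0,0,0]]'; python3 -m inch '[[0,0,0,0,0,0,0.2],[0,0,0,0,0,0,0.4],[0,0,0,0,0,0,0.6],[0,0,0,0,0,0,0.6],[0,0,0,0,0,0,0.6]]' 45; python3 - <<'E'
from plan import *
a=np.radians(8.8)
go([.45,.382,.055],[np.cos(a),-np.sin(a),0],[0,0,-1])
E
```

```text
clock: 20.45
tcp_pos: [0.4474, 0.384, 0.0517]
orientation: [0.001, 0.997, -0.076, -0.003]
wrist_force: [0.4, -0.4, -0.3]
finger_gap: 0.0853
clock: 20.95
tcp_pos: [0.4499, 0.3852, 0.0564]
orientation: [-0.002, 0.997, -0.076, 0.001]
wrist_force: [0.9, 0.3, 3.8]
finger_gap: 0.0618
t 20.95 tcp [0.4499 0.3852 0.0564] gap 0.06184996448838953 F [0.9291 0.3408 3.791 ] j [ 0.5719  0.4495 -0.1993  0.9183  0.0014  2.2952]
turn [-0.0253 -0.0132  0.0081] shift now [0.0118 0.0636 0.0272] after [0.0119 0.0635 0.0274]
```

```bash
python3 -m inch '[[0,0,0,0,0,-0.4,0.6],[0,0,0,0,0,-0.6,0.6],[0,0,0,0,0,-0.6,0.6],[0,0,0,0,0,-0.7,0.6],[0,0,0,0,0,-0.8,0.6],[0,0,0,0,0,-0.8,0.6],[0,0,0,0,0,0,0.6]]'; python3 -c "
from h import *
t=snap('top','t10');crop(t,310,140,400,250,6,'t10c')
s=snap('scene','s10');crop(s,250,160,390,320,5,'s10c')"
```

```text
clock: 21.65
tcp_pos: [0.4511, 0.3856, 0.2566]
orientation: [-0.004, 0.997, -0.076, 0.004]
wrist_force: [0.4, -0.3, -0.4]
finger_gap: 0.0618
```

View pics/t10c.png

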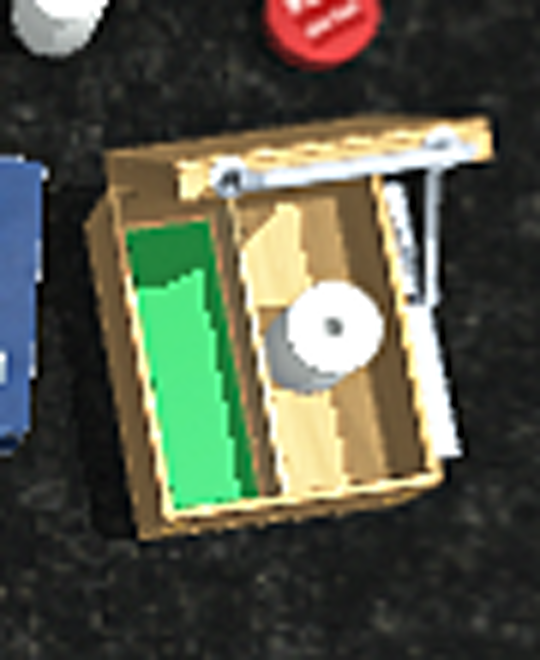

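View pics/s10.png

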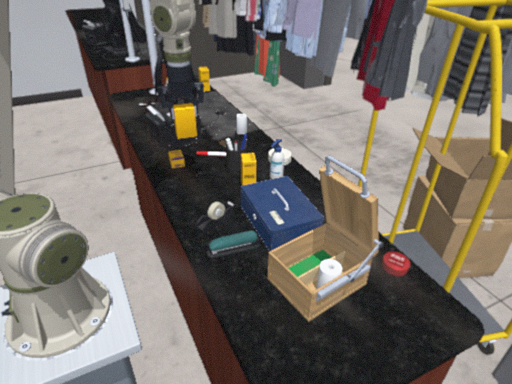

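View pics/s10c.png

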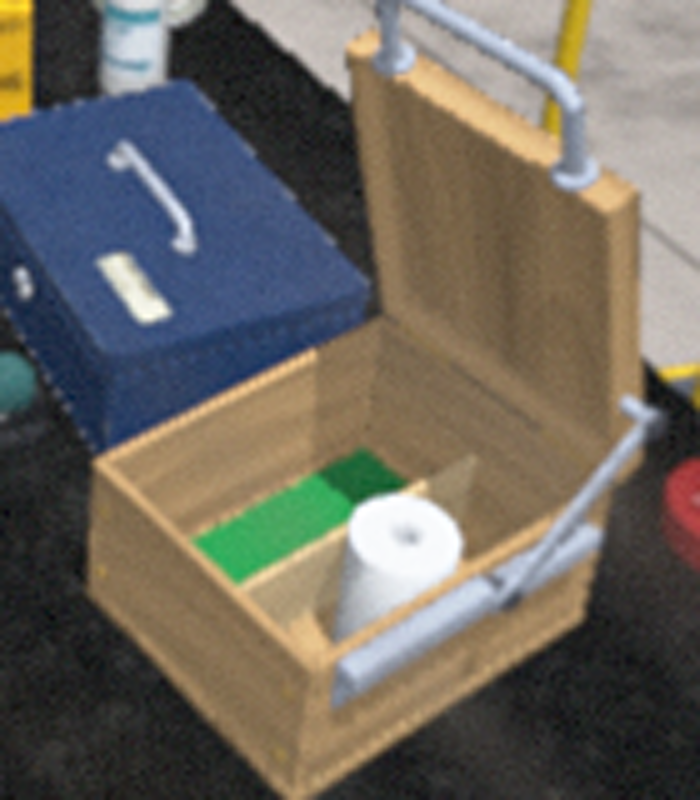

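```bash
python3 - <<'E'
from plan import *
B=lambda P:np.array(P)/6+[310,140]-0.5+0.5/6
a=np.radians(9);ux=np.array([np.cos(a),np.sin(a)]);uy=np.array([-ux[1],ux[0]]);c=np.array([.599,-.184])
f=lambda P:np.c_[(P[:,:2]-c)@ux,(P[:,:2]-c)@uy]
print("rim left (outer?)",f(plane("top",B([(118,215),(165,518)]),.095)))
print("rim front L,R corners",f(plane("top",B([(140,538),(165,518),(440,480)]),.095)))
print("bin bottom front left corner",f(plane("top",B([(140,538),(90,222)]),.0)))
print("divider top",f(plane("top",B([(237,205),(285,490)]),.056)))
print("pad right edge",f(plane("top",B([(207,222),(258,495)]),.008)))
print("roll top",plane("top",B([(335,327)]),.079),f(plane("top",B([(335,327)]),.079)))
S=lambda P:np.array(P)/5+[250,160]-.4
print("scene rim corners: frontleft outer, frontright outer",f(plane("scene",S([(95,460),(320,668)]),.095)))
print("scene bottom corners",f(plane("scene",S([(92,590),(295,800)]),.0)))
print("scene divider top front/back",f(plane("scene",S([(247,590),(475,460)]),.056)))
print("pad near L,R corner visible",f(plane("scene",S([(195,543),(240,583),(365,450)]),.008)))
E
```

```text
rim left (outer?) [[ 0.0814  0.076 ]
 [-0.0985  0.08  ]]
rim front L,R corners [[-0.1079  0.0962]
 [-0.0985  0.08  ]
 [-0.0988 -0.0795]]
bin bottom front left corner [[-0.0985  0.0789]
 [ 0.1004  0.0755]]
divider top [[ 0.086  -0.0033]
 [-0.0879 -0.0001]]
pad right edge [[ 0.0884  0.0054]
 [-0.0834  0.0051]]
roll top [[ 0.6058 -0.2247  0.079 ]] [[ 0.0003 -0.0413]]
scene rim corners: frontleft outer, frontright outer [[-0.0985  0.0827]
 [-0.0956 -0.0776]]
scene bottom corners [[-0.0964  0.0828]
 [-0.0963 -0.0749]]
scene divider top front/back [[-0.0665  0.0001]
 [ 0.0921 -0.0005]]
pad near L,R corner visible [[-0.0358  0.0718]
 [-0.0345  0.0367]
 [ 0.0891  0.0715]]
```

```bash
python3 - <<'E'
from plan import *
p=np.array([.4559,-.2023,.2194])
q=lambda P:((proj('scene',P)-[195,140])*4).round(0)
for h in (.1,.15,.2,.25,.3):
    # half-width ±r perpendicular to view, horizontally
    K,d,r,t=cal('scene');cx=cv2.Rodrigues(r)[0][0]  # camera x axis in world
    P=p+[0,0,h]; print(h,q([P-.05*cx,P,P+.05*cx]).tolist())
E
python3 -c "
import cv2;im=cv2.imread('pics/s1.png');cv2.imwrite('pics/s1d.png',cv2.resize(im[0:260,195:345],None,fx=3,fy=3)[:600*3])"
```

```text
0.1 [[231.0, 243.0], [332.0, 243.0], [434.0, 243.0]]
0.15 [[232.0, 158.0], [338.0, 158.0], [444.0, 158.0]]
0.2 [[233.0, 66.0], [343.0, 66.0], [453.0, 66.0]]
0.25 [[234.0, -34.0], [349.0, -34.0], [464.0, -34.0]]
0.3 [[235.0, -143.0], [356.0, -143.0], [476.0, -143.0]]
```

```bash
python3 -c "
import cv2;im=cv2.imread('pics/s1.png');cv2.imwrite('pics/s1d.png',cv2.resize(im[0:200,195:395],None,fx=3,fy=3))"
```

```text
(no output)
```

View pics/s1d.png

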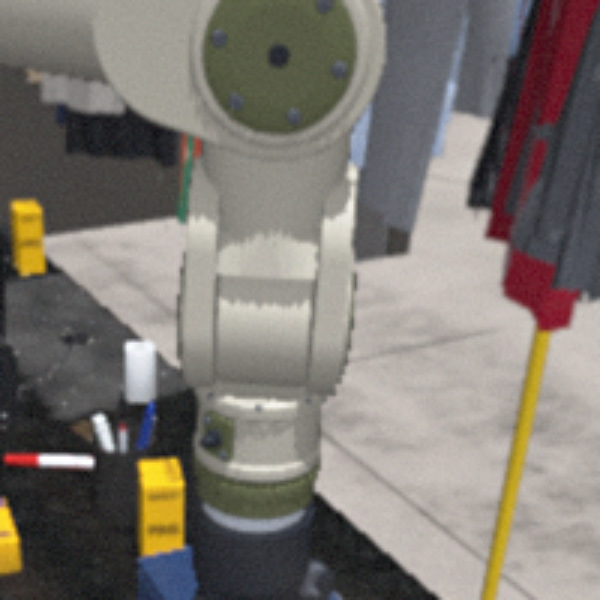

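```bash
python3 -m inch '[[0,0,-0.5,0,0,0,0.6],[0,0,-0.6,0,0,0,0.6],[0,0,-0.6,0,0,0,0.6],[0,0,-0.55,0,0,0,0.6],[0,0,0,0,0,0,0.6]]'; cat > pl.py <<'E'
from plan import *
a=np.radians(9)
go([.558,-.150,.0635],[np.cos(a),np.sin(a),0],[0,0,-1])
E
python3 pl.py
```

```text
clock: 22.25
tcp_pos: [0.448, 0.3836, 0.2478]
orientation: [0.0, 0.997, 0.081, -0.002]
wrist_force: [0.0, 0.2, -1.2]
finger_gap: 0.0619
t 22.25 tcp [0.448  0.3836 0.2478] gap 0.06192647528080581 F [ 0.0465  0.1586 -1.2197] j [0.5714 0.3415 0.1259 1.3581 0.0012 1.9803]
turn [0.0007 0.0225 0.0346] shift now [ 0.4628 10.8864  3.685 ] after [ 0.5038 10.8845  3.6854]
```

```bash
python3 -m inch '[[0,0,0,0,0.4,0,0.6],[0,0,0,0,0.7,0,0.6],[0,0,0,0,0.8,0,0.6],[0,0,0,0,0.8,0,0.6],[0,0,0,0,0.8,0,0.6],[0,0,0,0,0.8,0,0.6],[0,0,0,0,0.8,0,0.6],[0,0,0,0,0.8,0,0.6],[0,0,0,0,0.8,0,0.6],[0,0,0,0,0.8,0,0.6],[0,0,0,0,0.8,0,0.6],[0,0,0,0,0.8,0,0.6]]'; python3 -m inch '[[0,0,0,0,0.7,0,0.6],[0,0,0,0.2,0.5,0,0.6],[0,0,0,0.1,0.3,0,0.6],[0,0,0,0,0,0,0.6],[0,0,0,0,0,0,0.6]]'; python3 pl.py
```

```text
clock: 23.45
tcp_pos: [0.5215, -0.0662, 0.2481]
orientation: [-0.001, 0.997, 0.08, -0.001]
wrist_force: [0.2, 1.1, -1.2]
finger_gap: 0.062
clock: 23.95
tcp_pos: [0.5485, -0.1357, 0.2484]
orientation: [-0.002, 0.997, 0.08, -0.001]
wrist_force: [-0.6, -0.5, -1.0]
finger_gap: 0.0613
t 23.95 tcp [ 0.5485 -0.1357  0.2484] gap 0.06127504665493929 F [-0.6038 -0.5302 -1.0287] j [-0.3857  0.2919  0.0583  1.3399  0.0021  1.024 ]
turn [-0.0224  0.0084  0.0288] shift now [0.1452 0.3241 3.6964] after [0.1422 0.3119 3.6976]
```

```bash
python3 -m inch '[[0,0,0.03,0.08,0.2,0,0.6],[0,0,0,0.06,0.12,0,0.6],[0,0,0,0,0,0.4,0.6],[0,0,0,0,0,0.5,0.6],[0,0,0,0,0,0.4,0.6],[0,0,0,0,0,0,0.6]]'; python3 pl.py; python3 -c "
from h import *
t=snap('top','t11');crop(t,310,140,400,250,6,'t11c')
s=snap('scene','s11');crop(s,240,100,390,320,3.6,'s11c')"
```

```text
clock: 24.55
tcp_pos: [0.557, -0.1499, 0.1814]
orientation: [-0.002, 0.997, 0.079, -0.002]
wrist_force: [-0.2, 0.2, -1.3]
finger_gap: 0.0616
t 24.55 tcp [ 0.557  -0.1499  0.1814] gap 0.06163893245889276 F [-0.1725  0.1617 -1.2802] j [-0.4029  0.3397 -0.0397  1.1972  0.0016  1.0097]
turn [-0.0319  0.0291  0.0073] shift now [0.0297 0.0152 2.3573] after [0.0201 0.0047 2.3574]
```

View pics/s11c.png

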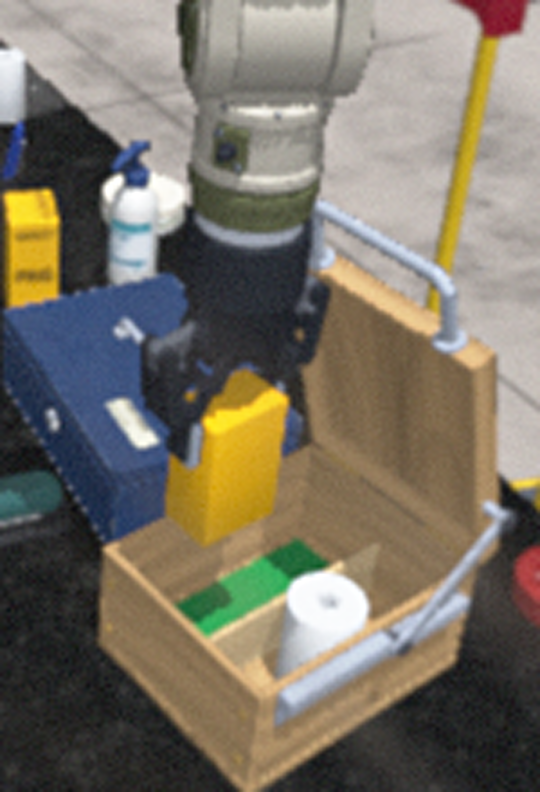

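View pics/t11c.png

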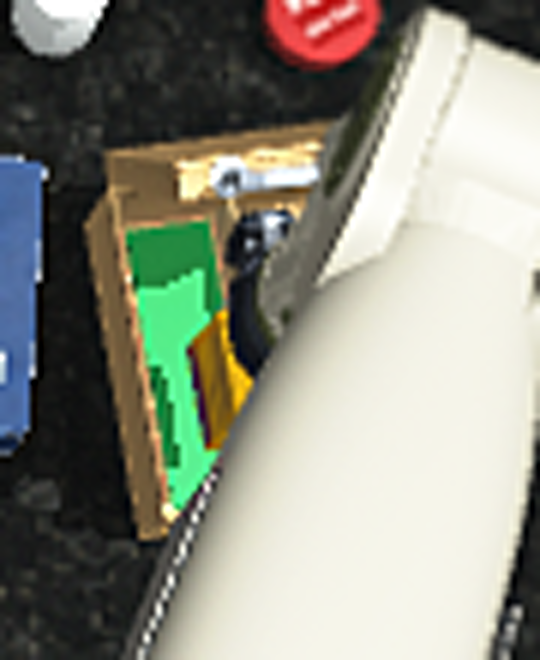

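```bash
python3 - <<'E'
from plan import *
B=lambda P:np.array(P)/6+[310,140]-0.5+0.5/6
a=np.radians(9);ux=np.array([np.cos(a),np.sin(a)]);uy=np.array([-ux[1],ux[0]]);c=np.array([.599,-.184])
f=lambda P:np.c_[(P[:,:2]-c)@ux,(P[:,:2]-c)@uy]
print(f(plane("top",B([(190,347),(210,447)]),.126)))
S=lambda P:np.array(P)/3.6+[240,100]-.36
print(f(plane("scene",S([(168,510),(207,543),(274,497)]),.126)))
E
```

```text
[[-0.0074  0.0548]
 [-0.0656  0.0538]]
[[-0.0614  0.0615]
 [-0.0605  0.022 ]
 [ 0.0072  0.0299]]
```

```bash
python3 -m inch '[[0,0,0,0,0,0.3,0.6],[0,0,0,0,0,0.4,0.6],[0,0,0,0,0,0.4,0.6],[0,0,0,0,0,0.4,0.6],[0,0,0,0,0,0.4,0.6],[0,0,0,0,0,0.2,0.6],[0,0,0,0,0,0,0.6]]'; python3 pl.py;python3 -m inch '[[0,0,0,0,0,0.06,0.6],[0,0,0,0,0,0,0.6]]';python3 -m inch '[[0,0,0,0,0,0.06,0.6],[0,0,0,0,0,0,0.6]]'
```

```text
clock: 25.35
tcp_pos: [0.5585, -0.1506, 0.079]
orientation: [-0.001, 0.997, 0.079, -0.0]
wrist_force: [0.1, 1.0, -1.6]
finger_gap: 0.0615
t 25.35 tcp [ 0.5585 -0.1506  0.079 ] gap 0.061492818374870806 F [ 0.1015  0.9911 -1.5816] j [-0.4031  0.4087 -0.2021  0.9614  0.0017  1.01  ]
turn [-0.0152  0.0018  0.0044] shift now [-0.0077 -0.0135  0.3098] after [-0.0078 -0.0141  0.3098]
clock: 25.55
tcp_pos: [0.5595, -0.1511, 0.0773]
orientation: [-0.0, 0.997, 0.079, 0.001]
wrist_force: [-0.8, -1.1, -0.4]
finger_gap: 0.0614
clock: 25.75
tcp_pos: [0.5588, -0.1509, 0.0735]
orientation: [-0.001, 0.997, 0.079, 0.0]
wrist_force: [-0.8, -0.3, -0.4]
finger_gap: 0.0613
```

```bash
python3 -m inch '[[0,0,0,0,0,0.06,0.6],[0,0,0,0,0,0,0.6]]';python3 -m inch '[[0,0,0,0,0,0.06,0.6],[0,0,0,0,0,0,0.6]]';python3 -m inch '[[0,0,0,0,0,0.06,0.6],[0,0,0,0,0,0,0.6]]'
```

```text
clock: 25.95
tcp_pos: [0.5584, -0.1507, 0.0699]
orientation: [-0.001, 0.997, 0.079, -0.0]
wrist_force: [0.0, 0.0, -1.1]
finger_gap: 0.0613
clock: 26.15
tcp_pos: [0.5584, -0.1507, 0.0667]
orientation: [-0.001, 0.997, 0.079, -0.0]
wrist_force: [-0.5, 1.0, -1.3]
finger_gap: 0.0617
clock: 26.35
tcp_pos: [0.5589, -0.1509, 0.0644]
orientation: [-0.001, 0.997, 0.079, 0.001]
wrist_force: [0.4, 0.4, -0.4]
finger_gap: 0.0613
```

```bash
python3 -m inch '[[0,0,0,0,0,0.04,0.6],[0,0,0,0,0,0,0.6]]'; python3 -m inch '[[0,0,0,0,0,0.04,0.6],[0,0,0,0,0,0,0.6]]'; python3 -c "
from h import *
s=snap('scene','s12');crop(s,240,100,390,320,3.6,'s12c')"
```

```text
clock: 26.55
tcp_pos: [0.559, -0.151, 0.0643]
orientation: [-0.0, 0.997, 0.079, 0.001]
wrist_force: [-3.4, 1.8, 13.1]
finger_gap: 0.0616
clock: 26.75
tcp_pos: [0.5592, -0.1511, 0.0642]
orientation: [0.0, 0.997, 0.079, 0.001]
wrist_force: [-6.8, 2.4, 26.2]
finger_gap: 0.0617
```

View pics/s12c.png

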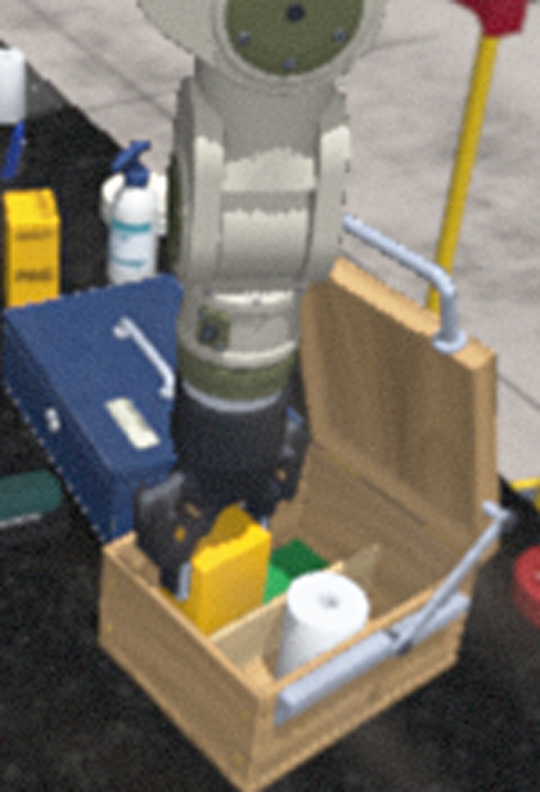

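```bash
python3 -m inch '[[0,0,0,0,0,-0.07,0.6],[0,0,0,0,0,0,0.5],[0,0,0,0,0,0,0.3],[0,0,0,0,0,0,0.2],[0,0,0,0,0,0,0.15],[0,0,0,0,0,0,0.15]]'; python3 pl.py
```

```text
clock: 27.4
tcp_pos: [0.5584, -0.1507, 0.0631]
orientation: [-0.001, 0.997, 0.079, -0.0]
wrist_force: [0.3, -1.0, 0.7]
finger_gap: 0.0726
t 27.4 tcp [ 0.5584 -0.1507  0.0631] gap 0.07256799429367439 F [ 0.3463 -1.0187  0.7039] j [-0.4032  0.4231 -0.2231  0.926   0.0017  1.0101]
turn [-0.0152  0.0019  0.0028] shift now [-0.0052 -0.0148 -0.0079] after [-0.0052 -0.0147 -0.008 ]
```

Released at a 72 mm gap with no side force. Next I'll lift straight up slowly, then back off toward the robot.

```bash
python3 -m inch '[[0,0,0,0,0,-0.2,0.15],[0,0,0,0,0,-0.3,0.15],[0,0,0,0,0,-0.4,0.15],[0,0,0,0,0,-0.5,0.15],[0,0,0,0,0,-0.6,0.15],[0,0,0,0,0,-0.6,0.15],[0,0,0,-0.4,0,-0.5,0.15],[0,0,0,-0.6,-0.4,0,0.15],[0,0,0,-0.7,-0.7,0,0.15],[0,0,0,-0.5,-0.7,0,0.15],[0,0,0,0,-0.7,0,0.15],[0,0,0,0,-0.7,0,0.15]]'; python3 -m inch '[[0,0,0,0,-0.8,0,0.15],[0,0,0,0,-0.8,0,0.15],[0,0,0,0,-0.8,0,0.15],[0,0,0,0,-0.6,0,0.15],[0,0,0,0,-0.4,0,0.15],[0,0,0,0,0,0,0.15]]'; python3 -c "
from h import *
t=snap('top','t13');crop(t,310,140,400,250,6,'t13c')
s=snap('scene','s13');crop(s,240,120,390,320,4,'s13c')"
```

```text
clock: 28.6
tcp_pos: [0.4238, -0.0094, 0.2199]
orientation: [-0.001, 0.997, 0.078, 0.001]
wrist_force: [-0.1, 0.5, 0.0]
finger_gap: 0.0726
clock: 29.2
tcp_pos: [0.3976, 0.1595, 0.2198]
orientation: [-0.001, 0.997, 0.081, 0.001]
wrist_force: [0.0, -0.2, -0.6]
finger_gap: 0.0727
```

View pics/s13c.png

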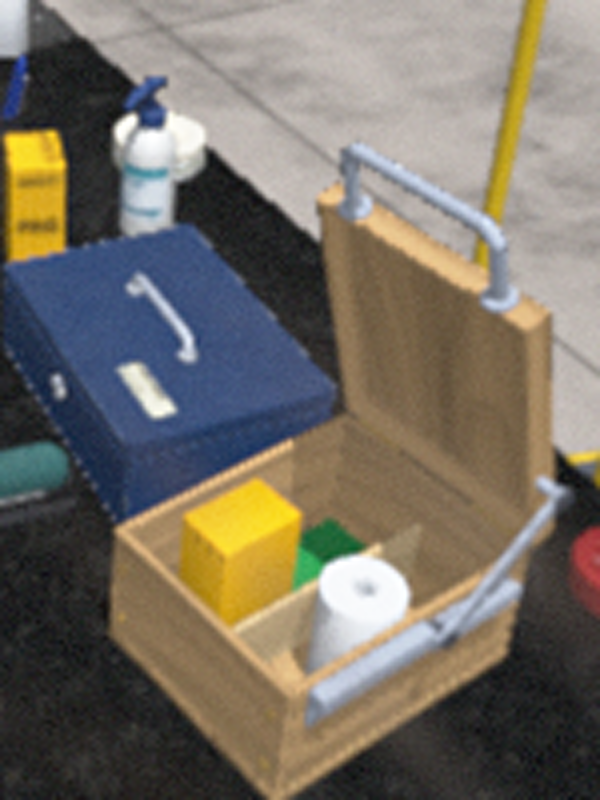

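View pics/t13c.png

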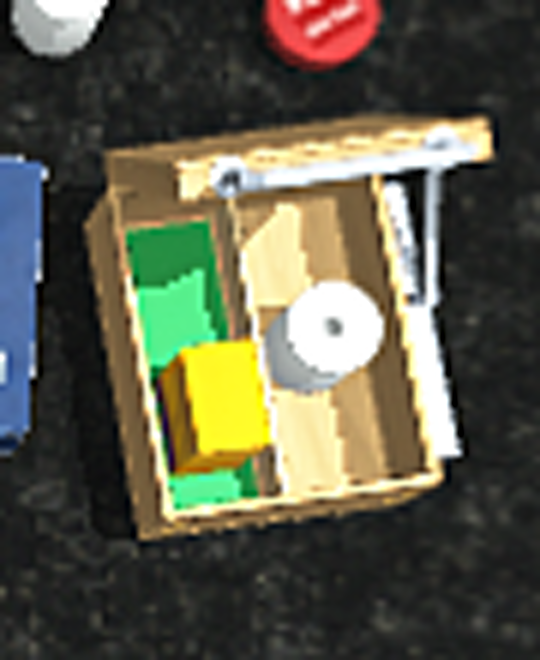

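View pics/t13.png

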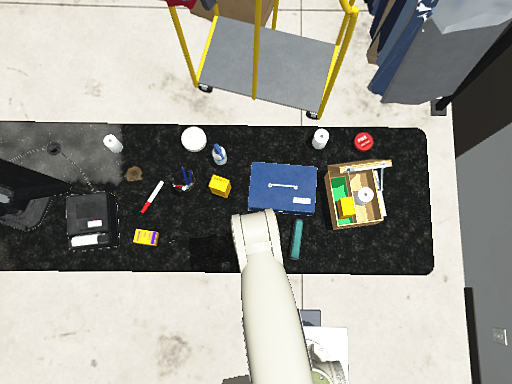

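```bash
python3 - <<'E'
from plan import *
B=lambda P:np.array(P)/6+[310,140]-0.5+0.5/6
a=np.radians(9);ux=np.array([np.cos(a),np.sin(a)]);uy=np.array([-ux[1],ux[0]]);c=np.array([.599,-.184])
f=lambda P:np.c_[(P[:,:2]-c)@ux,(P[:,:2]-c)@uy]
P=f(plane("top",B([(187,350),(257,340),(272,447),(213,458)]),.106));print(P,P.mean(0))
S=lambda P:np.array(P)/4+[240,120]-.37
P=f(plane("scene",S([(181,517),(262,480),(302,515),(221,556)]),.106));print(P,P.mean(0))
E
```

```text
[[-0.0055  0.0526]
 [-0.0054  0.0117]
 [-0.068   0.0146]
 [-0.0695  0.049 ]] [-0.0371  0.032 ]
[[-0.0668  0.0585]
 [-0.0031  0.0551]
 [-0.004   0.0171]
 [-0.0683  0.0189]] [-0.0356  0.0374]
```

```bash
python3 -c "
from workcell import env
s=env.get_state();print(s['clock'],abs(s['qvel']).max(),s['wrist_force']);print(env.hand_in())"
```

```text
29.3 0.02641006395495869 [-0.46382046 -0.02859443  0.35960649]
the job is handed in; nothing more can be done
None
```

The lid is propped open on its stay and the carton stands upright on the green pad. I handed the job in at 29.3 s; hand-in reports no verdict.

**Lid:** I lifted it by the handle to about 1.38 rad and lowered it until the stay took the load at an estimated 1.27 rad. The last pictures show it still propped with the gripper clear.

**Carton:** I picked the larger banded carton up by one end, stood it on the counter, gripped it again from above and set it in the bin.
- **Seating:** contact came at the height expected for standing on the pad, with up to about 26 N of downward push before I eased off and released it.
- **Position:** both last views show it upright in the free lane, about 36 mm toward the handle side of the pad centre (limit 80 mm). It is 1 mm off the lane centre by the scene view and 6.5 mm by the top view (limit 20 mm).

**Other things:** the till roll, tall carton, pen pot and stapler look unmoved in the last pictures. The arm hides the tape dispenser in the last top view. An earlier picture showed it in place, and the gripper passed well above it afterwards. I did not measure any of these for shift.

**Disagreements and margins:**
- The two views differ by a few millimetres, up to 12 mm for the carton's first position.
- Joint 3 read 1.265 rad, against a stated limit of 1.26, after I backed off from standing the carton up. I turned it away at once, and nothing reported a fault.

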